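# Hang the spice-tube rack and fill its collets

## Robot

A 7-joint arm with a two-finger parallel gripper is mounted at the origin on the work surface. World frame = base frame: x ahead of the robot, y to its left, z up, the work surface at z = 0. Lengths are in mm, angles in degrees, forces in N, time in s.
With the tool pointing down it reaches from about 350 to 775 mm from the base axis. Payload 3.1 kg.
Tool frame: the origin (TCP) lies on the centre line of the jaws, within the pads' length; the fingertips stand r.tip_reach ahead of it and the grasp point (between the pads) lies 2 mm behind it (r.tip_reach is the distance from the TCP to the fingertips, in mm); z points along the fingers, y is the line along which they close (so a half turn about z gives the same grasp; the last joint's range is limited). The gripper opens to 85 mm and grips with 20 to 120 N. Pads are 22 mm wide; open, the fingers measure 114 mm over their backs; the gripper's body (76 mm by 85 mm) begins 54 mm behind the grasp point. The pads swing forward as they close: fully open they stand 13 mm farther back than shut.
Start: joints at [-69.826, 17.813, 0.802, 86.603, -0.252, 75.585, -1.558], TCP at [211.01, 507.929, 226.804] pointing down, gripper open.
Joint ranges: [-154.91, 154.91], [-16.99, 109.72], [-72.82, 74.43], [7.12, 147.25], [-82.49, 262.49], [11.32, 116.49], [-174.64, 174.64]. Speed limits (degrees/s): [159.86, 159.86, 180, 180, 180, 180, 180].

## Interface

Orientations are given as a 3x3 rotation matrix whose columns are the frame's x, y, z axes.
In Python, from rig import r gives the robot as it stands.
- The arm moves only by the tool send_rows, never from a script. Its argument "moves" is a list of rows, each a list of 4 numbers: the shift along the tool's x, y, z in cm, then the turn about the tool's z in rad. A call has 1 to 5 rows; each row shifts and turns the commanded pose from where the row before left it, along the tool's axes as they then stand; what a row does not reach is not made up. A row lasts 1/10 s, in which the tool goes at most 50 mm and 8.59 degrees, less where a joint would pass 70% of its speed; a pose out of reach is approached as far as the arm can. A call with a gripper value outside its range is refused whole. "gripper" is the opening in per cent of the stroke, from 0 (shut) to 100 (fully open), set as the call begins (left out, the last holds). The fingers move at their own pace and stop on an object; "grip_force" is the grip in N (left out, the last holds). Time passes only in rows, so rows that do not move let the fingers close. It gives the time, the measured TCP pose, the force, the opening and the grip force at its end, in the units of the state.
- r.read_state(): the state, without advancing time (a new reading comes with each control period).
- r.capture(name): name is "scene" or "top" or "wrist"; returns the picture (480x640x3 uint8, red, green, blue); there is no depth.
- r.camera_model(name): a dict with "intrinsics" (3x3 intrinsics, pixels), "cam_to_world" (4x4, takes a point from camera to world coordinates); the wrist camera has in their place "mount" (4x4, takes a point from camera to tool coordinates, whose origin is the TCP and whose axes are the flange's). Camera axes: x right, y up, looking along -z (the intrinsics and any distortion apply to the point x, -y, -z); pixel columns grow to the right and rows downward; lengths in mm; the calibration is good to about 2 mm. A picture is of the moment at which its call begins: read the wrist's pose just before it. camera_model takes no time and is no camera call.
- r.close_job(): hands the job in; it is judged then, once.
Trained networks look in the newest picture that a camera, given by its name, has taken for a name from the list of things; names that differ only in an ending like _2 or _b are one class to them, and where a whole thing is asked for, a point or a joint stands for the part that bears it (a point fixed in the world has none). Each returns a list of dicts, best first, with "score" (0 to 1); they miss things now and then, are a little off and sometimes report something else, mostly with a low value. They report only what shows in the picture. A call takes as long as a camera call. They do not tell look-alikes from the thing itself.
- r.look_for(camera, target): "rect" ([left, top, width, height] in pixels, round what is visible of it).
- r.masks_of(camera, target): "mask" (480x640 bool, what is visible of it) and "rect" ([left, top, width, height] in pixels, round what is visible of it).
- r.pinpoint(camera, target): "centre" ([column, row] in pixels: a listed point, or the origin of a listed thing).
The state is a dict: "t": time; "q": joint angles; "joint_velocities": joint speeds; "effort": joint torques, N m; "tool_pos": TCP position; "orientation": TCP orientation; "wrist_force": force on the tool from outside, world axes, zero at the start; "ft_torque": the same for the moment, N m; "gripper_width": finger opening in mm; "grasp_force": force on a finger pad.
Only numpy, scipy, OpenCV 4.12 (cv2) and the standard library are available. Lean on these libraries where they do the work, as an engineer would, in place of code of your own. Each camera call takes 0.05 s, during which the arm holds its last target. There are 200 camera calls.

## Task

Hang the spice-tube rack on the two screws in the green shelf's back rail: bring both keyholes over the screw heads and pull the rack down until it is locked. Then take every spice tube from the wooden stand and push each into a collet of its own in the hanging rack, past the seal until it is fully home on the bottom. Stand the steel salt cellar upright on the free right-hand end of the green board, beside the rack, and leave the bowl and the pot where they are.

Things in the scene. Friction and masses are not known exactly. Their poses are not given: they have to be found in the camera images.
- shelf: Fixed green pine shelf on the worktop: board from x -100 to 55, y -305 to 155 mm, top at z 20, with an upright back rail 18 mm thick, top at z 133, its front face at x = 30. Door track along the front edge, x -100 to -75. Origin on the worktop midway between the screws (y); x points away from the robot through the rail, y left. Fingers that hold the rack's tab pass above the rail.
- screw_left (a point): Neck of the left (+y) round-head screw that sticks out of the rail's front towards the robot: on its axis, 3 mm out from the rail face, 118.5 mm above the worktop. Neck 5 mm thick; head 12 mm across, its underside about 9 mm and its front 13 mm out from the rail face. Axes as the shelf's.
- screw_right (a point): The same for the right screw, 200 mm from the left one.
- rack: Loose rack, 0.55 kg, upright: oak bar with five collets, 290 (y) by 50 by 40 high (x -31 to 19 mm), on a steel back plate 290 wide, 105 high (x 19 to 25) with two keyholes; on top midway an oak grip tab, y -35 to 35, x 13.5 to 25, z 105 to 140. Origin under it, mid length; x backwards (to the rail), y left. Locked, it hangs with its underside 32 mm above the worktop, back on the rail.
- slot_left (a point): Where the screw's neck rests in the left (+y) keyhole when locked, mid plate: (22, 100, 86.5) mm in the rack's frame. The slot, 8 mm wide, ends 2.5 mm above it; 20 mm below it is the centre of the entry, 20 mm wide and high, that passes the screw head. So the rack goes on 20 mm higher than it finally hangs.
- slot_right (a point): The same for the right keyhole: (22, -100, 86.5) mm in the rack's frame.
- collet1 (a point): Centre of the floor of collet 1 (1 is leftmost, +y), at (-0.007, 0.112, 0.010) in the rack's frame. Bore 25 mm, its mouth 30 mm straight above this point; a sprung seal 12 mm below the mouth stops a tube and needs a push of about 7 to 14 N to pass, then a few N, until the tube stands on the floor.
- collet2 (a point): Same for collet 2, at (-0.007, 0.056, 0.010) in the rack's frame; collets are 56 mm apart.
- collet3 (a point): Same for collet 3, at (-0.007, 0.0, 0.010) in the rack's frame; collets are 56 mm apart.
- collet4 (a point): Same for collet 4, at (-0.007, -0.056, 0.010) in the rack's frame; collets are 56 mm apart.
- collet5 (a point): Same for collet 5, at (-0.007, -0.112, 0.010) in the rack's frame; collets are 56 mm apart.
- stand: Loose dark wooden filling stand, 190 (x) by 135 (y) by 45 high, 0.8 kg, with five blind holes 24 mm wide and 30 mm deep at (-60, 30), (0, 30), (60, 30), (-30, -30), (30, -30) mm. Origin at the middle of its underside.
- tube1: Loose metal spice tube (red cap), 22 mm thick, 120 mm long, about 90 g, its foot tapered over the last 6 mm to 16 mm. Origin at the centre of its foot, z along the tube to the cap. Stands in a hole of the stand, foot 15 mm above the worktop. May be absent.
- tube2: Loose metal spice tube (yellow cap), 22 mm thick, 120 mm long, about 90 g, its foot tapered over the last 6 mm to 16 mm. Origin at the centre of its foot, z along the tube to the cap. Stands in a hole of the stand, foot 15 mm above the worktop. May be absent.
- tube3: Loose metal spice tube (green cap), 22 mm thick, 120 mm long, about 90 g, its foot tapered over the last 6 mm to 16 mm. Origin at the centre of its foot, z along the tube to the cap. Stands in a hole of the stand, foot 15 mm above the worktop. May be absent.
- tube4: Loose metal spice tube (orange cap), 22 mm thick, 120 mm long, about 90 g, its foot tapered over the last 6 mm to 16 mm. Origin at the centre of its foot, z along the tube to the cap. Stands in a hole of the stand, foot 15 mm above the worktop. May be absent.
- tube5: Loose metal spice tube (blue cap), 22 mm thick, 120 mm long, about 90 g, its foot tapered over the last 6 mm to 16 mm. Origin at the centre of its foot, z along the tube to the cap. Stands in a hole of the stand, foot 15 mm above the worktop. May be absent.
- salt_cellar: Loose polished steel salt cellar with a domed top, 50 mm across (straight sides up to 55 mm), 75 mm high, 0.25 kg, upright on the worktop. Origin under its middle, z up. It belongs on the right-hand (-y) end of the shelf board, between the rack's end and the board's end (about y = -245, x = -35 mm in the shelf's frame), with its whole foot on the board.
- bowl: Bystander: grey soapstone bowl, 110 mm across, 50 high, on the worktop. Origin under its middle.
- pot: Bystander: lidded hexagonal terracotta pot, 82 mm across, 92 high, on the worktop behind the rail. Origin under its middle.
Not all that is in view belongs to the job. There is more than one size of the salt_cellar; the job needs the smallest. Leave any pink or purple look-alike of the tube4 alone.

How it is judged:
By the outcome, as a careful person would: the job done as asked, in the order asked, and still so for the second after the job is handed in, with the robot touching nothing.
Of tube1, tube2, tube3, tube4, tube5 only 3 to 5 are there at a start; the rules pass over those that are not, and their reading is None.
At some moment in a run one of rack, stand may be knocked a few centimetres aside while the robot is not near it.
It also fails if it takes over 210 s, if anything falls off the work surface, if the arm or the gripper's body presses on something with over 40 N, if the wrist force passes 120 N, or if a joint passes its speed limit or range.

## Working session

There is one attempt and no reset: what is moved stays moved. The work goes in short steps, Python scripts to look and compute and a tool call to move; the robot and the scene stay as the last step left them, time stands still between calls to the robot, and variables do not carry over. Pictures are saved under pics/ and viewed, at most 14 in all, crops included, and the job is handed in when it is done.

Besides the shell and the picture viewer there is one more tool, called after "Request:" as name(argument=value, ...) on one line, values as JSON. send_rows: Moves the arm, as the interface text tells. Its arguments: {"type":"object","properties":{"moves":{"type":"array","items":{"type":"array","items":{"type":"number"}}},"gripper":{"type":"number"},"grip_force":{"type":"number"}},"required":["moves"]}

```bash
ls; mkdir -p pics; python3 - <<'E'
from rig import r
import cv2,numpy as np
s=r.read_state();print(s['t'],s['tool_pos'],np.round(s['orientation'],3),r.tip_reach,s['wrist_force'],s['gripper_width'])
for c in ['scene','top']:
    im=r.capture(c);cv2.imwrite(f'pics/{c}0.png',im[:,:,::-1])
    m=r.camera_model(c);print(c,{k:(np.round(v,3).tolist() if not isinstance(v,str) else v) for k,v in m.items()})
    for t in ['screw_left','screw_right','rack','stand','tube1','tube2','tube3','tube4','tube5','salt_cellar','bowl','pot','slot_left','slot_right','collet1','collet5']:
        print(t,[(round(d['score'],2),np.round(d['centre']).tolist()) for d in r.pinpoint(c,t)][:3])
print({k:np.round(v,3).tolist() if not isinstance(v,str) else v for k,v in r.camera_model('wrist').items()})
print(r.read_state()['t'])
E
```

```text
pics
0.0 [210.76335799 507.19051459 225.72213424] [[-0.923  0.384 -0.001]
 [ 0.384  0.923 -0.002]
 [-0.    -0.002 -1.   ]] 17.0 [-0.34537015 -0.1808439   0.46815079] 85.42050829722024
scene {'intrinsics': [[600.481, 0.0, 318.582], [0.0, 600.481, 229.889], [0.0, 0.0, 1.0]], 'cam_to_world': [[-0.683, -0.433, 0.588, 1310.247], [0.73, -0.391, 0.56, 695.825], [-0.012, 0.813, 0.583, 865.594], [0.0, 0.0, 0.0, 1.0]]}
screw_left [(0.78, [301.0, 273.0])]
screw_right [(0.83, [238.0, 228.0])]
rack [(0.97, [349.0, 244.0])]
stand [(0.83, [469.0, 320.0]), (0.67, [349.0, 243.0])]
tube1 [(0.9, [422.0, 279.0]), (0.88, [471.0, 301.0]), (0.81, [455.0, 333.0])]
tube2 [(0.9, [422.0, 279.0]), (0.88, [471.0, 301.0]), (0.81, [455.0, 333.0])]
tube3 [(0.9, [422.0, 279.0]), (0.88, [471.0, 301.0]), (0.81, [455.0, 333.0])]
tube4 [(0.9, [422.0, 279.0]), (0.88, [471.0, 301.0]), (0.81, [455.0, 333.0])]
tube5 [(0.9, [422.0, 279.0]), (0.88, [471.0, 301.0]), (0.81, [455.0, 333.0])]
salt_cellar [(0.92, [297.0, 194.0]), (0.75, [250.0, 176.0]), (0.72, [370.0, 249.0])]
bowl [(0.74, [356.0, 373.0]), (0.36, [258.0, 192.0])]

[... 1043 characters left out ...]
8, [204.0, 270.0]), (0.66, [207.0, 249.0]), (0.63, [225.0, 326.0])]
salt_cellar [(0.7, [471.0, 303.0]), (0.7, [415.0, 308.0]), (0.56, [443.0, 282.0])]
bowl [(0.77, [241.0, 184.0])]
pot [(0.72, [342.0, 164.0])]
slot_left [(0.76, [292.0, 278.0]), (0.51, [331.0, 282.0])]
slot_right [(0.92, [366.0, 271.0]), (0.39, [217.0, 284.0])]
collet1 [(0.79, [367.0, 283.0]), (0.72, [292.0, 288.0]), (0.7, [331.0, 283.0])]
collet5 [(0.79, [367.0, 283.0]), (0.72, [292.0, 288.0]), (0.7, [331.0, 283.0])]
{'intrinsics': [[422.407, 0.0, 309.339], [0.0, 422.407, 230.952], [0.0, 0.0, 1.0]], 'mount': [[0.001, 0.958, 0.286, 72.548], [1.0, -0.001, -0.0, 0.833], [0.0, 0.286, -0.958, -146.929], [0.0, 0.0, 0.0, 1.0]]}
1.7
```

View pics/scene0.png

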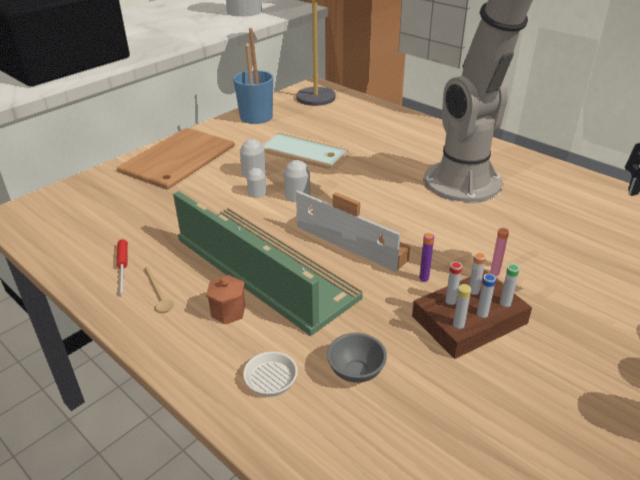

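View pics/top0.png

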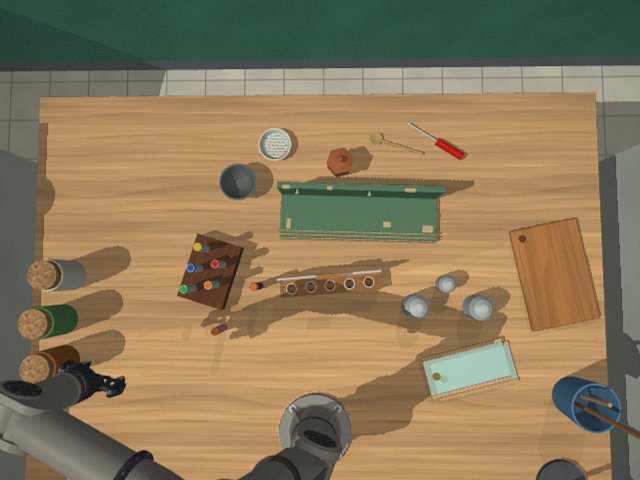

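Scene picture: shelf, rack on the robot's side of it, stand with five tubes (red, yellow, blue, green, orange), purple and pink look-alikes beside the stand. Top picture: stand ~(211,270), rack ~(330,283), smallest cellar ~(446,284), screws ~(297,190) and (368,196).

```bash
cat > h.py <<'E'
from rig import r
import numpy as np, cv2
def cam(c,st=None):
    m=r.camera_model(c);K=np.array(m['intrinsics'])
    if c=='wrist':
        st=st or r.read_state();T=np.eye(4);T[:3,:3]=st['orientation'];T[:3,3]=st['tool_pos'];T=T@np.array(m['mount'])
    else:T=np.array(m['cam_to_world'])
    return K,T
def back(c,uv,z,st=None,C=None):
    K,T=C or cam(c,st);d=np.linalg.inv(K)@[uv[0],uv[1],1];d=T[:3,:3]@(d*[1,-1,-1]);o=T[:3,3]
    return o+d*(z-o[2])/d[2]
def proj(c,p,st=None,C=None):
    K,T=C or cam(c,st);q=T[:3,:3].T@(np.asarray(p,float)-T[:3,3]);q=K@(q*[1,-1,-1]);return q[:2]/q[2]
def pts(c,t,z,n=3,C=None,st=None):
    return [(round(d['score'],2),np.round(d['centre']).tolist(),np.round(back(c,d['centre'],z,st,C)).tolist()) for d in r.pinpoint(c,t)[:n]]
def save(n,im):cv2.imwrite(f'pics/{n}.png',im[:,:,::-1])
E
python3 - <<'E'
from h import *
P={'scene':{'screw_left':(301,273,118.5),'screw_right':(238,228,118.5),'rack':(349,244,0),'stand':(469,320,0),'cellar':(257,190,0),'slotL':(383,229,86.5),'slotR':(311,199,86.5),'cA':(314,220,10),'cB':(371,249,10),'cC':(333,229,10)},
'top':{'screw_left':(297,190,118.5),'screw_right':(368,196,118.5),'rack':(330,280,0),'stand':(215,267,0),'cellar':(443,282,0),'slotL':(292,278,86.5),'slotR':(366,271,86.5),'cR':(367,283,10),'cL':(292,288,10),'cM':(331,283,10)}}
for c in P:
    for k,(u,v,z) in P[c].items(): print(c,k,np.round(back(c,(u,v),z)))
# caps by colour in top
for n,uv in dict(yellow=(197,247),blue=(190,268),red=(214,265),green=(184,289),orange=(207,285),cellartop=(446,284)).items(): print(n,np.round(back('top',uv,75 if 'cell' in n else 135)))
for t in ['collet1']:
    for c in ['top','scene']:print(pts(c,t,10,6))
E
```

```text
scene screw_left [684.  50. 118.]
scene screw_right [ 667. -156.  118.]
scene rack [430. -43.   0.]
scene stand [461. 306.   0.]
scene cellar [ 412. -389.    0.]
scene slotL [425.  51.  86.]
scene slotR [ 443. -154.   86.]
scene cA [ 423. -165.   10.]
scene cB [420.  16.  10.]
scene cC [ 420. -103.   10.]
top screw_left [681.  45. 118.]
top screw_right [ 664. -151.  118.]
top rack [431. -45.   0.]
top stand [471. 299.   0.]
top cellar [ 425. -379.    0.]
top slotL [438.  61.  86.]
top slotR [ 457. -146.   86.]
top cR [ 422. -154.   10.]
top cL [408.  67.  10.]
top cM [423. -48.  10.]
yellow [523. 317. 135.]
blue [466. 335. 135.]
red [474. 269. 135.]
green [409. 350. 135.]
orange [420. 288. 135.]
cellartop [ 420. -370.   75.]
[(0.79, [367.0, 283.0], [424.0, -153.0, 10.0]), (0.72, [292.0, 288.0], [407.0, 67.0, 10.0]), (0.7, [331.0, 283.0], [422.0, -47.0, 10.0]), (0.63, [311.0, 286.0], [415.0, 13.0, 10.0])]
[(0.95, [314.0, 220.0], [421.0, -165.0, 10.0]), (0.92, [371.0, 249.0], [421.0, 16.0, 10.0]), (0.9, [333.0, 229.0], [420.0, -102.0, 10.0]), (0.74, [389.0, 254.0], [406.0, 58.0, 10.0]), (0.62, [350.0, 239.0], [424.0, -45.0, 10.0])]
```

```bash
cat >> h.py <<'E'
def plan(*way,step=45,turn=.13,start=None):
    """way: (x,y,z,heading of tool x in deg)"""
    s=start or r.read_state();p=np.array(s['tool_pos'],float);R=np.array(s['orientation']);h=np.arctan2(R[1,0],R[0,0])
    for w in way:
        g=np.array(w[:3],float);gh=h if len(w)<4 or w[3] is None else np.radians(w[3]);d=(gh-h+np.pi)%(2*np.pi)-np.pi
        n=max(1,int(np.ceil(max(np.linalg.norm(g-p)/step,abs(d)/turn))));rows=[];a=h
        for i in range(n):
            v=(g-p)/n;c,sn=np.cos(a),np.sin(a)
            rows.append([round((v[0]*c+v[1]*sn)/10,2),round((v[0]*sn-v[1]*c)/10,2),round(-v[2]/10,2),round(-d/n,3)]);a+=d/n
        for i in range(0,n,5):print(rows[i:i+5])
        print('--');p=g;h=h+d
def pose():
    s=r.read_state();R=s['orientation'];print('t',round(s['t'],1),'pos',np.round(s['tool_pos'],1),'head',round(np.degrees(np.arctan2(R[1][0],R[0][0])),2),'F',np.round(s['wrist_force'],1),'w',round(s['gripper_width'],1),round(s['grasp_force'],1));return s
E
python3 -c "
from h import *
plan((445,-45,290,94))"
```

```text
[[np.float64(-3.06), np.float64(-3.01), np.float64(-0.45), np.float64(0.079)], [np.float64(-3.29), np.float64(-2.75), np.float64(-0.45), np.float64(0.079)], [np.float64(-3.49), np.float64(-2.49), np.float64(-0.45), np.float64(0.079)], [np.float64(-3.68), np.float64(-2.2), np.float64(-0.45), np.float64(0.079)], [np.float64(-3.84), np.float64(-1.91), np.float64(-0.45), np.float64(0.079)]]
[[np.float64(-3.98), np.float64(-1.6), np.float64(-0.45), np.float64(0.079)], [np.float64(-4.09), np.float64(-1.28), np.float64(-0.45), np.float64(0.079)], [np.float64(-4.18), np.float64(-0.95), np.float64(-0.45), np.float64(0.079)], [np.float64(-4.24), np.float64(-0.62), np.float64(-0.45), np.float64(0.079)], [np.float64(-4.28), np.float64(-0.28), np.float64(-0.45), np.float64(0.079)]]
[[np.float64(-4.29), np.float64(0.06), np.float64(-0.45), np.float64(0.079)], [np.float64(-4.27), np.float64(0.4), np.float64(-0.45), np.float64(0.079)], [np.float64(-4.23), np.float64(0.74), np.float64(-0.45), np.float64(0.079)], [np.float64(-4.15), np.float64(1.07), np.float64(-0.45), np.float64(0.079)]]
--
```

Request:
send_rows(moves=[[-3.06, -3.01, -0.45, 0.079], [-3.29, -2.75, -0.45, 0.079], [-3.49, -2.49, -0.45, 0.079], [-3.68, -2.2, -0.45, 0.079], [-3.84, -1.91, -0.45, 0.079]])

```text
t: 2.3
tool_pos: [295.1, 308.8, 249.6]
orientation: [[-0.703, 0.712, 0.0], [0.712, 0.703, 0.001], [0.0, 0.001, -1.0]]
wrist_force: [0.3, 0.3, -0.8]
gripper_width: 85.3
grasp_force: 0.0
```

Request:
send_rows(moves=[[-3.98, -1.6, -0.45, 0.079], [-4.09, -1.28, -0.45, 0.079], [-4.18, -0.95, -0.45, 0.079], [-4.24, -0.62, -0.45, 0.079], [-4.28, -0.28, -0.45, 0.079]])

```text
t: 2.8
tool_pos: [378.5, 111.4, 272.3]
orientation: [[-0.375, 0.927, 0.001], [0.927, 0.375, 0.001], [0.001, 0.001, -1.0]]
wrist_force: [1.6, -0.4, -0.2]
gripper_width: 85.5
grasp_force: 0.0
```

Request:
send_rows(moves=[[-4.29, 0.06, -0.45, 0.079], [-4.27, 0.4, -0.45, 0.079], [-4.23, 0.74, -0.45, 0.079], [-4.15, 1.07, -0.45, 0.079], [0, 0, 0, 0]])

```text
t: 3.3
tool_pos: [446.5, -52.3, 291.0]
orientation: [[-0.058, 0.998, 0.003], [0.998, 0.058, -0.005], [-0.005, 0.003, -1.0]]
wrist_force: [-0.3, -0.3, 0.5]
gripper_width: 85.1
grasp_force: 0.0
```

```bash
sed -i 's/rows.append(\[\(.*\)\]);a+=/rows.append([float(q) for q in (\1)]);a+=/' h.py; python3 - <<'E'
from h import *
s=pose();C=cam('wrist',s);im=r.capture('wrist');save('w1',im)
for t,z in [('slot_left',86.5),('slot_right',86.5),('collet1',10),('rack',0)]:print(t,pts('wrist',t,z,6,C))
E
```

```text
t 3.3 pos [446.5 -52.3 291. ] head 93.31 F [-0.3 -0.3  0.5] w 85.1 0.0
slot_left [(0.86, [307.0, 55.0], [440.0, 57.0, 86.0])]
slot_right [(0.63, [312.0, 293.0], [456.0, -144.0, 86.0])]
collet1 [(0.92, [282.0, 168.0], [420.0, -43.0, 10.0]), (0.83, [280.0, 50.0], [413.0, 67.0, 10.0]), (0.8, [283.0, 218.0], [423.0, -96.0, 10.0]), (0.71, [287.0, 275.0], [430.0, -160.0, 10.0]), (0.61, [278.0, 110.0], [414.0, 13.0, 10.0])]
rack [(0.81, [292.0, 167.0], [429.0, -43.0, 0.0]), (0.25, [278.0, 435.0], [427.0, -384.0, 0.0])]
```

View pics/w1.png

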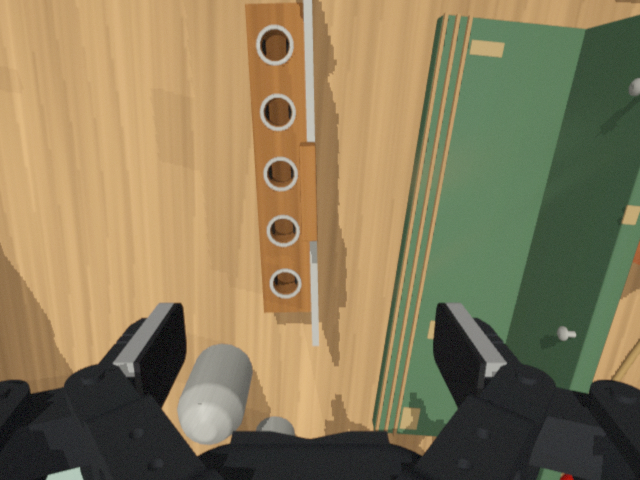

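Wrist picture: rack runs vertically, collet mouths from (275,45) to (286,284), tab at columns 301–317, rows 143–242; screws seen at (635,87) and (563,333).

```bash
python3 - <<'E'
from h import *
s=pose();C=cam('wrist',s)
for n,uv,z in [('m1',(275,45),40),('m2',(278,112),40),('m3',(281,174),40),('m5',(286,284),40),('tabTL',(301,143),140),('tabTR',(315,146),140),('tabBL',(304,241),140),('tabBR',(317,240),140),('plateTop',(305,0),105),('plateBot',(316,345),105),('sL',(635,87),118.5),('sR',(563,333),118.5)]:print(n,np.round(back('wrist',uv,z,C=C),1))
plan((446,-44,200,94.3),(446,-44,131,94.3))
E
```

```text
t 3.5 pos [444.8 -43.1 289.5] head 94.27 F [-0.3  0.3  0.4] w 85.4 0.0
m1 [406.4  77.6  40. ]
m2 [412.  22.  40.]
m3 [417.8 -33.9  40. ]
m5 [ 429.2 -145.6   40. ]
tabTL [436.    4.7 140. ]
tabTR [445.8   3.4 140. ]
tabBL [443.1 -66.  140. ]
tabBR [452.6 -64.5 140. ]
plateTop [431.4 100.6 105. ]
plateBot [ 461.1 -173.6  105. ]
sL [670.3  59.9 118.5]
sR [ 667.7 -138.   118.5]
[[-0.05, 0.05, 4.47, -0.0], [-0.05, 0.05, 4.47, -0.0]]
--
[[0.0, 0.0, 3.45, -0.0], [0.0, 0.0, 3.45, -0.0]]
--
```

Request:
send_rows(moves=[[-0.05, 0.1, 4.0, -0.01], [-0.05, 0.05, 3.0, 0], [0, 0, 0, 0], [0, 0, 0, 0], [0, 0, 0, 0]])

```text
t: 4.05
tool_pos: [448.1, -45.3, 221.6]
orientation: [[-0.082, 0.997, 0.003], [0.997, 0.082, 0.0], [0.0, 0.003, -1.0]]
wrist_force: [0.3, 0.2, -0.7]
gripper_width: 85.5
grasp_force: 0.0
```

```bash
python3 - <<'E'
from h import *
s=pose();C=cam('wrist',s);im=r.capture('wrist');save('w2',im)
for t,z in [('slot_left',86.5),('slot_right',86.5),('collet1',10)]:print(t,pts('wrist',t,z,6,C))
E
```

```text
t 4.0 pos [448.1 -45.3 221.6] head 94.72 F [ 0.3  0.2 -0.7] w 85.5 0.0
slot_left [(0.91, [310.0, 55.0], [441.0, 57.0, 86.0])]
slot_right [(0.58, [308.0, 339.0], [456.0, -141.0, 86.0])]
collet1 [(0.97, [280.0, 308.0], [431.0, -156.0, 10.0]), (0.83, [274.0, 186.0], [419.0, -41.0, 10.0]), (0.77, [276.0, 122.0], [417.0, 12.0, 10.0]), (0.63, [272.0, 50.0], [410.0, 67.0, 10.0]), (0.58, [276.0, 250.0], [424.0, -98.0, 10.0])]
```

View pics/w2.png

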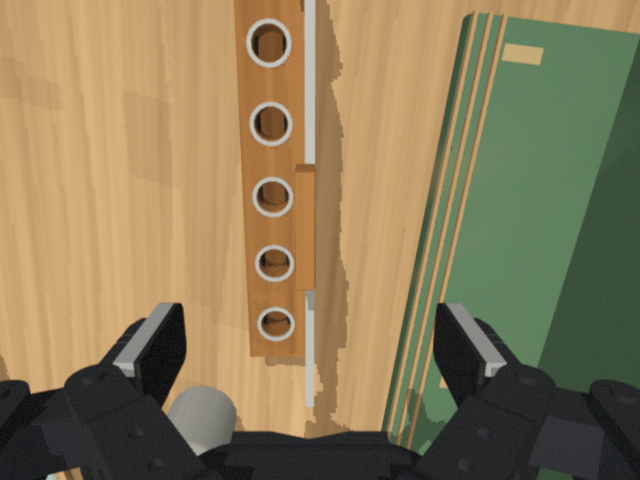

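Wrist picture: tab at columns 295–316, rows 165–290, nearly centred between the fingers; axis nearly vertical.

```bash
python3 - <<'E'
from h import *
s=pose();R=np.array(s['orientation'])
s4=dict(s);s4['tool_pos']=[448.1,-45.3,221.6];C=cam('wrist',s4)
q=[np.round(back('wrist',uv,140,C=C),1) for uv in [(295,165),(316,165),(295.5,290),(314,290)]];print(q,np.mean(q,0))
for uv in [(269,43),(275,324)]:print(back('wrist',uv,40,C=C))
plan((446,-41,131,94.8),step=30)
E
```

```text
t 4.2 pos [447.7 -45.8 221. ] head 94.66 F [ 0.1  0.1 -0.3] w 85.5 0.0
[array([437.8,  -3.7, 140. ]), array([449. ,  -2.8, 140. ]), array([443.4, -76.9, 140. ]), array([454.2, -76. , 140. ])] [446.1  -39.85 140.  ]
[410.88061502  67.87922364  40.        ]
[ 428.4081807  -156.30107293   40.        ]
[[0.12, -0.03, 2.25, -0.001], [0.12, -0.03, 2.25, -0.001], [0.12, -0.03, 2.25, -0.001], [0.12, -0.03, 2.25, -0.001]]
--
```

Request:
send_rows(moves=[[0.1, -0.03, 2.25, 0], [0.1, -0.03, 2.25, 0], [0.1, -0.03, 2.25, 0], [0.1, -0.03, 2.25, 0], [0, 0, 0, 0]])

```text
t: 4.75
tool_pos: [443.0, -41.5, 127.8]
orientation: [[-0.081, 0.997, -0.006], [0.997, 0.081, -0.0], [0.0, -0.006, -1.0]]
wrist_force: [-0.9, 0.5, -0.5]
gripper_width: 85.6
grasp_force: 0.0
```

Request:
send_rows(moves=[[0, 0, 0, 0], [0, 0, 0, 0], [0, 0, 0, 0], [0, 0, 0, 0], [0, 0, 0, 0]], gripper=0, grip_force=80)

```text
t: 5.25
tool_pos: [445.7, -41.9, 130.3]
orientation: [[-0.081, 0.997, 0.001], [0.997, 0.081, 0.0], [0.0, 0.001, -1.0]]
wrist_force: [-0.1, 0.4, -0.9]
gripper_width: 12.3
grasp_force: 0.0
```

Request:
send_rows(moves=[[0, 0, 0, 0], [0, 0, 0, 0], [0, 0, 0, 0], [0, 0, 0, 0], [0, 0, 0, 0]])

```text
t: 5.75
tool_pos: [445.8, -41.9, 130.6]
orientation: [[-0.081, 0.997, 0.001], [0.997, 0.081, 0.0], [0.0, 0.001, -1.0]]
wrist_force: [-1.7, 0.3, 5.8]
gripper_width: 7.8
grasp_force: 78.5
```

```bash
python3 - <<'E'
from h import *
pose()
plan((446,-42,250,None),(570,-50,260,90),step=40)
E
```

```text
t 5.8 pos [445.8 -41.9 130.6] head 94.65 F [-1.7  0.3  5.8] w 7.8 78.5
[[-0.0, 0.01, -3.98, -0.0], [-0.0, 0.01, -3.98, -0.0], [-0.0, 0.01, -3.98, -0.0]]
--
[[-0.45, 3.07, -0.25, 0.02], [-0.39, 3.08, -0.25, 0.02], [-0.33, 3.09, -0.25, 0.02], [-0.26, 3.1, -0.25, 0.02]]
--
```

Request:
send_rows(moves=[[0, 0, -1.0, 0], [0, 0, -3.0, 0], [0, 0, -4.0, 0], [0, 0, -4.0, 0], [0, 0, 0, 0]])

```text
t: 6.25
tool_pos: [448.1, -42.5, 254.4]
orientation: [[-0.081, 0.997, 0.009], [0.997, 0.081, 0.001], [-0.0, 0.009, -1.0]]
wrist_force: [1.6, -0.2, -6.4]
gripper_width: 7.9
grasp_force: 78.9
```

Request:
send_rows(moves=[[-0.45, 3.07, -0.25, 0.02], [-0.39, 3.08, -0.25, 0.02], [-0.33, 3.09, -0.25, 0.02], [-0.26, 3.1, -0.25, 0.02], [0, 0, 0, 0]])

```text
t: 6.75
tool_pos: [572.9, -49.2, 256.3]
orientation: [[-0.002, 1.0, 0.001], [1.0, 0.002, -0.003], [-0.003, 0.001, -1.0]]
wrist_force: [2.8, 0.7, -6.8]
gripper_width: 8.1
grasp_force: 79.1
```

Request:
send_rows(moves=[[0, 0, 0, 0], [0, 0, 0, 0], [0, 0, 0, 0]])

```text
t: 7.05
tool_pos: [568.4, -49.8, 259.1]
orientation: [[-0.001, 1.0, -0.001], [1.0, 0.001, 0.001], [0.001, -0.001, -1.0]]
wrist_force: [-0.0, -0.2, -6.8]
gripper_width: 8.0
grasp_force: 78.9
```

```bash
python3 - <<'E'
from h import *
s=pose();C=cam('wrist',s);im=r.capture('wrist');save('w3',im)
for t,z in [('screw_left',118.5),('screw_right',118.5)]:print(t,pts('wrist',t,z,3,C))
p=s['tool_pos'][2]-130.6
for t,z in [('slot_left',86.5+p),('slot_right',86.5+p)]:print(t,pts('wrist',t,z,3,C))
E
```

```text
t 7.0 pos [568.4 -49.8 259.1] head 90.04 F [-0.  -0.2 -6.8] w 8.0 78.9
screw_left [(0.83, [488.0, 66.0], [682.0, 47.0, 118.0])]
screw_right [(0.89, [453.0, 347.0], [680.0, -155.0, 118.0])]
slot_left []
slot_right [(0.67, [314.0, 434.0], [572.0, -150.0, 215.0]), (0.3, [320.0, 40.0], [573.0, 49.0, 215.0])]
```

View pics/w3.png

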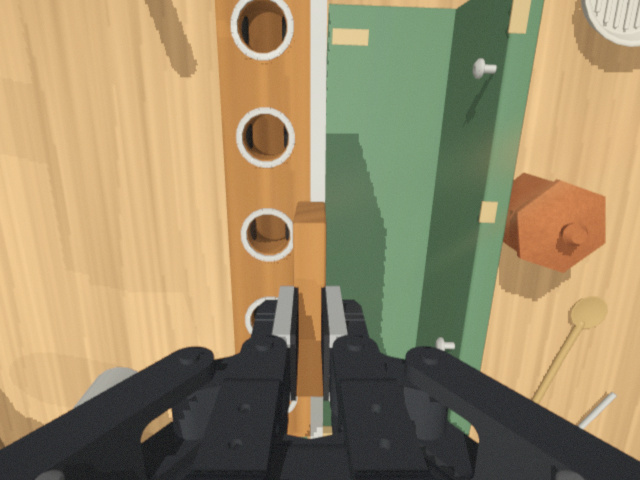

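Wrist picture: rack hanging in the gripper (tab between the fingers at ~(310,340)); screws at ~(485,69) and ~(445,345); rail edge from ~(511,0) slanting down-left.

```bash
python3 - <<'E'
from h import *
s=pose();C=cam('wrist',s);im=cv2.imread('pics/w3.png')
cv2.imwrite('pics/w3c.png',cv2.resize(im[0:480,400:600],None,fx=1.25*2.0,fy=1.25,interpolation=cv2.INTER_CUBIC))
hs=cv2.cvtColor(im,cv2.COLOR_BGR2HSV)
for v in (20,120,160,260,300,320):print(v,[int(x) for x in hs[v,440:540:2,2]])
# where should things be, from top estimate
for p in [(684,46,118.5),(667,-153.5,118.5)]:print(proj('wrist',p,C=C))
E
```

```text
t 7.3 pos [569.  -49.7 260.1] head 90.07 F [ 0.4 -0.1 -5.9] w 8.0 78.9
20 [157, 156, 154, 154, 157, 157, 156, 129, 95, 96, 97, 97, 95, 97, 97, 93, 97, 96, 96, 99, 97, 96, 95, 96, 98, 98, 99, 96, 94, 95, 97, 99, 99, 98, 97, 181, 222, 222, 221, 220, 221, 222, 221, 218, 154, 153, 152, 151, 149, 151]
120 [157, 131, 97, 100, 97, 99, 97, 95, 98, 100, 99, 95, 96, 83, 85, 93, 99, 103, 102, 99, 99, 102, 99, 103, 101, 101, 103, 105, 137, 154, 158, 158, 155, 153, 153, 156, 154, 151, 154, 156, 155, 146, 218, 222, 230, 236, 240, 240, 235, 230]
160 [107, 106, 108, 108, 107, 106, 104, 108, 107, 106, 108, 107, 107, 109, 109, 110, 109, 107, 109, 110, 109, 109, 110, 109, 113, 143, 151, 156, 154, 153, 155, 155, 155, 154, 153, 154, 151, 152, 166, 220, 222, 223, 228, 237, 238, 232, 228, 227, 228, 227]
260 [105, 102, 107, 100, 104, 104, 103, 102, 102, 101, 103, 101, 101, 100, 103, 103, 102, 129, 154, 157, 157, 156, 155, 155, 157, 153, 156, 155, 154, 142, 172, 178, 179, 174, 173, 174, 175, 174, 176, 173, 178, 181, 182, 184, 189, 194, 191, 185, 187, 190]
300 [98, 99, 100, 100, 99, 100, 96, 99, 100, 100, 98, 98, 99, 102, 132, 154, 158, 155, 156, 156, 154, 156, 154, 155, 156, 153, 173, 225, 229, 233, 230, 225, 226, 224, 225, 229, 226, 232, 234, 229, 225, 224, 225, 222, 220, 222, 178, 175, 184, 229]
320 [103, 97, 99, 100, 99, 96, 98, 99, 101, 100, 100, 101, 113, 152, 157, 156, 157, 155, 156, 155, 154, 155, 153, 152, 150, 222, 225, 232, 234, 227, 225, 221, 223, 228, 228, 229, 234, 233, 225, 224, 223, 222, 221, 221, 222, 222, 227, 232, 233, 233]
[488.36614994  68.92437295]
[434.73672975 343.92042634]
```

View pics/w3c.png

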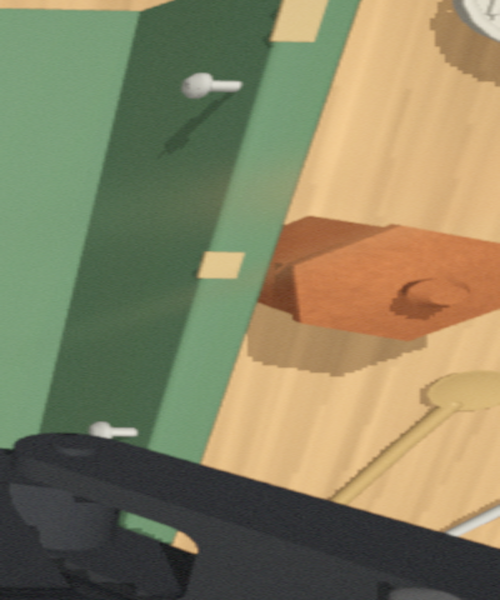

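```bash
python3 - <<'E'
from h import *
s=r.read_state();s['tool_pos']=[568.4,-49.8,259.1];C=cam('wrist',s)
q=np.array([back('wrist',uv,133,C=C) for uv in [(509.5,20),(496,120),(491,160),(475,260),(468.5,300),(465,320)]]);print(np.round(q,1))
k=np.polyfit(q[:,1],q[:,0],1);print('slope deg',np.degrees(np.arctan(k[0])),'x at -53',np.polyval(k,-53))
for uv in [(490.5,69),(451.5,345.5),(494,69),(455,345.5)]:print(back('wrist',uv,118.5,C=C))
# held rack: mouths z=40+128.5
for uv in [(262,27),(265,137),(268,235)]:print(back('wrist',uv,168.5,C=C))
for uv in [(326.5,0),(326,200),(322,440),(310.5,0),(311,190)]:print(back('wrist',uv,105+128.5,C=C))
E
```

```text
[[ 686.3   71.7  133. ]
 [ 685.7   14.8  133. ]
 [ 685.7  -10.   133. ]
 [ 683.2  -78.5  133. ]
 [ 682.  -108.7  133. ]
 [ 681.2 -124.5  133. ]]
slope deg 1.5487602488580676 x at -53 683.659889514114
[684.36536311  45.83077326 118.5       ]
[ 679.134796   -154.32703522  118.5       ]
[686.59735976  45.83522578 118.5       ]
[ 681.8406103  -154.32234566  118.5       ]
[544.51832604  61.90179201 168.5       ]
[544.50988558   6.67851194 168.5       ]
[544.69386029 -49.76285887 168.5       ]
[575.07243373  60.49558063 233.5       ]
[575.87992834 -14.36733908 233.5       ]
[ 575.50159361 -136.93035482  233.5       ]
[569.20752935  60.48357825 233.5       ]
[569.60900179 -10.14814497 233.5       ]
```

```bash
python3 - <<'E'
from h import *
s=pose()
plan((642,-53.2,255,88.45),(642,-53.2,182.6,88.45),(675,-54.1,182.6,88.45),step=25)
E
```

```text
t 7.3 pos [569.  -49.7 260.1] head 90.07 F [ 0.4 -0.1 -5.9] w 8.0 78.9
[[-0.12, 2.43, 0.17, 0.009], [-0.1, 2.43, 0.17, 0.009], [-0.07, 2.43, 0.17, 0.009]]
--
[[0.0, 0.0, 2.41, -0.0], [0.0, 0.0, 2.41, -0.0], [0.0, 0.0, 2.41, -0.0]]
--
[[-0.0, 1.65, -0.0, -0.0], [-0.0, 1.65, -0.0, -0.0]]
--
```

Request:
send_rows(moves=[[-0.12, 2.43, 0.17, 0.009], [-0.1, 2.43, 0.17, 0.009], [-0.07, 2.43, 0.17, 0.009], [0, 0, 0, 0], [0, 0, 0, 0]])

```text
t: 7.8
tool_pos: [641.6, -53.3, 254.1]
orientation: [[0.026, 1.0, -0.003], [1.0, -0.026, -0.0], [-0.0, -0.003, -1.0]]
wrist_force: [-1.3, -0.3, -6.1]
gripper_width: 8.1
grasp_force: 78.9
```

Request:
send_rows(moves=[[0, 0, 2.4, 0], [0, 0, 2.4, 0], [0, 0, 2.4, 0], [0, 0, 0, 0], [0, 0, 0, 0]])

```text
t: 8.3
tool_pos: [641.1, -53.0, 183.2]
orientation: [[0.026, 1.0, -0.002], [1.0, -0.026, 0.001], [0.001, -0.002, -1.0]]
wrist_force: [0.2, 0.1, -4.9]
gripper_width: 8.7
grasp_force: 78.9
```

```bash
python3 - <<'E'
from h import *
s=pose();s=pose();C=cam('wrist',s);im=r.capture('wrist');save('w4',im)
E
```

```text
t 8.3 pos [641.1 -53.  183.2] head 88.52 F [ 0.2  0.1 -4.9] w 8.7 78.9
t 8.3 pos [641.1 -53.  183.2] head 88.52 F [ 0.2  0.1 -4.9] w 8.7 78.9
```

View pics/w4.png

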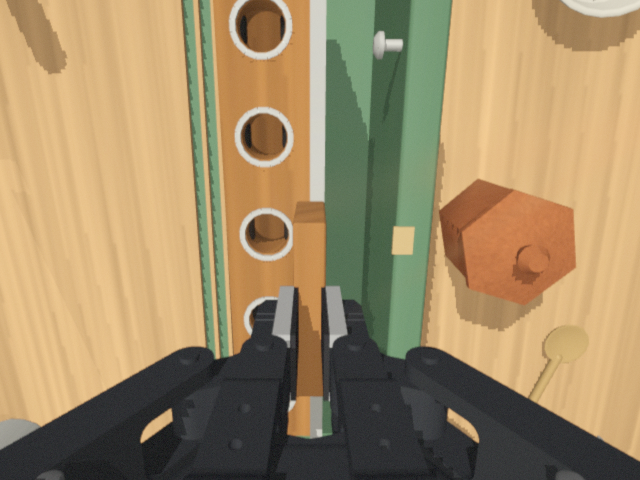

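Wrist picture: rack in front of the rail, left screw at (380–402,45), rail top front edge near column 400.

```bash
python3 - <<'E'
from h import *
s=pose();C=cam('wrist',s)
R=np.array([[.9996,.026,0],[-.026,.9996,0],[0,0,1]])
f=lambda p:np.round((p-np.array([641.1,-53,183.2]))@R.T.T@np.eye(3) if 0 else R.T@(p-np.array([641.1,-53,183.2])),1)
for n,uv,z in [('head',(378,45),118.5),('base',(402,45),118.5),('c1',(262,26),92.6),('c2',(265,137),92.6),('c3',(268,235),92.6),('plateback',(326.5,100),157.6),('railfront',(409,100),133),('railf',(392,300),133)]:print(n,f(back('wrist',uv,z,C=C)))
E
```

```text
t 8.3 pos [642.4 -53.5 184.4] head 88.52 F [ 0.6  1.  -6.9] w 8.1 78.9
head [ 33.9  99.7 -64.7]
base [ 45.   99.7 -64.7]
c1 [-22.4 111.9 -90.6]
c2 [-22.5  55.9 -90.6]
c3 [-22.3  -0.8 -90.6]
plateback [  8.7  74.8 -25.6]
railfront [ 46.7  75.1 -50.2]
railf [ 44.7 -23.4 -50.2]
```

Request:
send_rows(moves=[[0, 1.0, 0.1, 0], [0, 1.0, 0, 0], [0, 0.5, 0, 0], [0, 0.5, 0, 0], [0, 0, 0, 0]])

```text
t: 8.85
tool_pos: [672.8, -54.3, 182.4]
orientation: [[0.026, 1.0, 0.001], [1.0, -0.026, -0.0], [-0.0, 0.001, -1.0]]
wrist_force: [0.2, -0.1, -6.1]
gripper_width: 8.0
grasp_force: 78.9
```

Request:
send_rows(moves=[[0, 0.3, 0, 0], [0, 0.2, 0, 0], [0, 0, 0, 0]])

```text
t: 9.15
tool_pos: [676.8, -54.2, 181.5]
orientation: [[0.026, 1.0, -0.001], [1.0, -0.026, 0.0], [0.0, -0.001, -1.0]]
wrist_force: [-0.0, 0.4, -6.9]
gripper_width: 8.0
grasp_force: 78.9
```

Request:
send_rows(moves=[[0, 0.15, 0, 0], [0, 0.15, 0, 0], [0, 0, 0, 0]])

```text
t: 9.45
tool_pos: [678.6, -54.3, 181.7]
orientation: [[0.026, 1.0, -0.004], [1.0, -0.026, 0.001], [0.001, -0.004, -1.0]]
wrist_force: [-4.7, 1.3, -3.2]
gripper_width: 8.2
grasp_force: 79.4
```

Request:
send_rows(moves=[[0, -0.05, 0.5, 0], [0, 0, 0.5, 0], [0, 0, 0.5, 0], [0, 0, 0, 0]])

```text
t: 9.85
tool_pos: [677.5, -54.8, 165.6]
orientation: [[0.027, 1.0, -0.005], [1.0, -0.027, -0.0], [-0.0, -0.005, -1.0]]
wrist_force: [-4.5, -0.2, -6.3]
gripper_width: 8.2
grasp_force: 78.9
```

Request:
send_rows(moves=[[0, 0, 0.3, 0], [0, 0, 0.2, 0], [0, 0, 0, 0]])

```text
t: 10.15
tool_pos: [677.8, -55.0, 162.6]
orientation: [[0.027, 1.0, -0.004], [1.0, -0.027, -0.0], [-0.0, -0.004, -1.0]]
wrist_force: [-7.3, 0.1, 0.9]
gripper_width: 8.1
grasp_force: 79.7
```

Weight now carried by the screws; pull on for locking.

Request:
send_rows(moves=[[0, 0, 0.2, 0], [0, 0, 0.2, 0], [0, 0, 0, 0], [0, 0, 0, 0]])

```text
t: 10.55
tool_pos: [678.1, -55.1, 162.4]
orientation: [[0.026, 1.0, -0.001], [1.0, -0.026, 0.0], [0.0, -0.001, -1.0]]
wrist_force: [-10.8, 1.1, 13.4]
gripper_width: 8.1
grasp_force: 81.3
```

Request:
send_rows(moves=[[0, 0, 0.2, 0], [0, 0, 0, 0], [0, 0, -0.4, 0], [0, 0, 0, 0]])

```text
t: 10.95
tool_pos: [677.8, -55.0, 162.5]
orientation: [[0.027, 1.0, -0.002], [1.0, -0.027, 0.0], [0.0, -0.002, -1.0]]
wrist_force: [-9.1, 0.9, 6.4]
gripper_width: 8.1
grasp_force: 80.5
```

Request:
send_rows(moves=[[0, 0, 0, 0], [0, 0, 0, 0], [0, 0, 0, 0], [0, 0, 0, 0]], gripper=60)

```text
t: 11.35
tool_pos: [680.7, -54.4, 160.4]
orientation: [[0.025, 1.0, 0.003], [1.0, -0.025, -0.0], [-0.0, 0.003, -1.0]]
wrist_force: [0.2, 0.6, 0.5]
gripper_width: 51.4
grasp_force: 0.0
```

Request:
send_rows(moves=[[0, 0, -2, 0], [0, 0, -4, 0], [0, 0, -4, 0], [0, 0, 0, 0], [0, 0, 0, 0]])

```text
t: 11.85
tool_pos: [680.7, -54.8, 261.4]
orientation: [[0.026, 1.0, 0.004], [1.0, -0.026, -0.001], [-0.001, 0.004, -1.0]]
wrist_force: [-0.1, -0.5, -0.5]
gripper_width: 51.1
grasp_force: 0.0
```

```bash
python3 - <<'E'
from h import *
s=pose();C=cam('wrist',s);im=r.capture('wrist');save('w5',im)
print(pts('wrist','collet1',42,6,C))
K=r.capture('scene');save('s5',K);save('s5c',cv2.resize(K[130:430,140:540],None,fx=2,fy=2))
im=r.capture('top');save('t5',im)
for t,z in [('stand',0),('salt_cellar',0),('collet1',42),('tube1',15)]:print(t,pts('top',t,z,8))
E
```

```text
t 11.8 pos [680.7 -54.8 261.4] head 88.52 F [-0.1 -0.5 -0.5] w 51.1 0.0
[(0.97, [274.0, 124.0], [654.0, 3.0, 42.0]), (0.87, [279.0, 250.0], [653.0, -109.0, 42.0]), (0.81, [271.0, 55.0], [654.0, 58.0, 42.0]), (0.64, [275.0, 192.0], [652.0, -54.0, 42.0])]
stand [(0.6, [213.0, 273.0], [453.0, 306.0, 0.0]), (0.41, [203.0, 272.0], [455.0, 335.0, 0.0])]
salt_cellar [(0.81, [443.0, 284.0], [420.0, -379.0, 0.0]), (0.73, [412.0, 307.0], [353.0, -288.0, 0.0]), (0.62, [474.0, 304.0], [361.0, -469.0, 0.0])]
collet1 [(0.94, [294.0, 206.0], [646.0, 58.0, 42.0]), (0.94, [333.0, 204.0], [653.0, -55.0, 42.0]), (0.87, [370.0, 204.0], [651.0, -162.0, 42.0]), (0.75, [353.0, 204.0], [651.0, -112.0, 42.0])]
tube1 [(0.69, [222.0, 322.0], [308.0, 273.0, 15.0]), (0.68, [211.0, 249.0], [523.0, 309.0, 15.0]), (0.62, [224.0, 262.0], [484.0, 267.0, 15.0]), (0.5, [218.0, 286.0], [415.0, 285.0, 15.0]), (0.47, [260.0, 286.0], [415.0, 163.0, 15.0]), (0.46, [198.0, 287.0], [412.0, 346.0, 15.0]), (0.42, [204.0, 270.0], [460.0, 328.0, 15.0]), (0.18, [369.0, 192.0], [692.0, -161.0, 15.0])]
```

View pics/s5c.png

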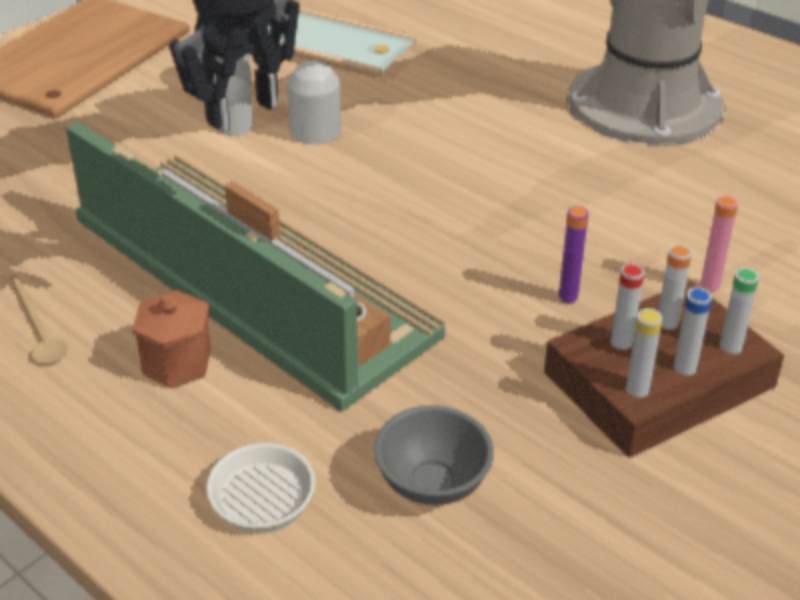

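Scene crop: rack hangs level on the rail, tab upright; stand with five tubes untouched, purple and pink look-alikes left of it.

```bash
python3 - <<'E'
from h import *
s=pose()
plan((450,305,290,178.4),step=45,turn=.14)
E
```

```text
t 12.2 pos [679.3 -54.2 258.8] head 88.51 F [ 0.3  1.  -0.4] w 51.1 0.0
[[2.94, -1.99, -0.26, -0.131], [3.18, -1.59, -0.26, -0.131], [3.36, -1.16, -0.26, -0.131], [3.48, -0.71, -0.26, -0.131], [3.54, -0.25, -0.26, -0.131]]
[[3.54, 0.21, -0.26, -0.131], [3.49, 0.67, -0.26, -0.131], [3.37, 1.12, -0.26, -0.131], [3.2, 1.55, -0.26, -0.131], [2.97, 1.95, -0.26, -0.131]]
[[2.69, 2.32, -0.26, -0.131], [2.36, 2.65, -0.26, -0.131]]
--
```

Request:
send_rows(moves=[[2.94, -1.99, -0.26, -0.131], [3.18, -1.59, -0.26, -0.131], [3.36, -1.16, -0.26, -0.131], [3.48, -0.71, -0.26, -0.131], [3.54, -0.25, -0.26, -0.131]])

```text
t: 12.75
tool_pos: [583.0, 96.5, 272.6]
orientation: [[-0.593, 0.805, -0.0], [0.805, 0.593, 0.0], [0.0, -0.0, -1.0]]
wrist_force: [0.2, 0.9, 0.2]
gripper_width: 51.2
grasp_force: 0.0
```

Request:
send_rows(moves=[[3.54, 0.21, -0.26, -0.131], [3.49, 0.67, -0.26, -0.131], [3.37, 1.12, -0.26, -0.131], [3.2, 1.55, -0.26, -0.131], [2.97, 1.95, -0.26, -0.131]])

```text
t: 13.25
tool_pos: [487.0, 245.8, 285.8]
orientation: [[-0.961, 0.278, 0.0], [0.278, 0.961, 0.0], [-0.0, 0.0, -1.0]]
wrist_force: [1.0, 0.4, 0.0]
gripper_width: 51.3
grasp_force: 0.0
```

Request:
send_rows(moves=[[2.69, 2.32, -0.26, -0.131], [2.36, 2.65, -0.26, -0.131], [0, 0, 0, 0], [0, 0, 0, 0], [0, 0, 0, 0]])

```text
t: 13.75
tool_pos: [450.5, 302.9, 290.8]
orientation: [[-1.0, 0.028, 0.001], [0.028, 1.0, -0.001], [-0.001, -0.001, -1.0]]
wrist_force: [0.3, -0.7, 0.6]
gripper_width: 51.4
grasp_force: 0.0
```

```bash
python3 - <<'E'
from h import *
s=pose();C=cam('wrist',s);im=r.capture('wrist');save('w6',im)
print(s['q'])
for t,z in [('tube1',15),('stand',0)]:print(t,*pts('wrist',t,z,8,C),sep='\n')
E
```

```text
t 13.8 pos [450.5 302.9 290.8] head 178.41 F [ 0.3 -0.7  0.6] w 51.4 0.0
[-47.73987608  15.66881546  15.78281839  81.12866428  -4.1556117
  83.79204762  56.34382172]
tube1
(0.93, [359.0, 139.0], [412.0, 353.0, 15.0])
(0.87, [323.0, 253.0], [529.0, 316.0, 15.0])
(0.74, [173.0, 148.0], [415.0, 169.0, 15.0])
(0.73, [275.0, 210.0], [481.0, 267.0, 15.0])
(0.61, [342.0, 202.0], [474.0, 336.0, 15.0])
(0.56, [292.0, 154.0], [425.0, 287.0, 15.0])
(0.56, [271.0, 14.0], [299.0, 273.0, 15.0])
stand
(0.67, [359.0, 138.0], [412.0, 354.0, 0.0])
(0.57, [313.0, 186.0], [460.0, 307.0, 0.0])
```

View pics/w6.png

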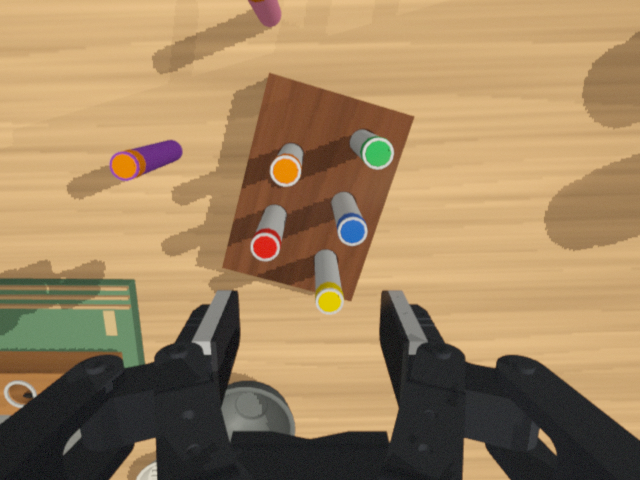

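Wrist picture: caps green (378,153), orange (286,171), blue (352,231), red (265,246), yellow (329,301) in the stand; purple look-alike at (125,165) is outside it.

```bash
python3 - <<'E'
from h import *
s=pose();C=cam('wrist',dict(s,tool_pos=[450.5,302.9,290.8]))
H=dict(green=(-60,30),blue=(0,30),yellow=(60,30),orange=(-30,-30),red=(30,-30))
U=dict(green=(378,153),orange=(286,171),blue=(352,231),red=(265,246),yellow=(329,301))
A=np.array([H[k] for k in U],float);B=np.array([back('wrist',U[k],135,C=C)[:2] for k in U]);print(dict(zip(U,np.round(B,1).tolist())))
a=A-A.mean(0);b=B-B.mean(0);th=np.arctan2((a[:,0]*b[:,1]-a[:,1]*b[:,0]).sum(),(a*b).sum());R=np.array([[np.cos(th),-np.sin(th)],[np.sin(th),np.cos(th)]])
t=B.mean(0)-R@A.mean(0);print('yaw',np.degrees(th),t);F=A@R.T+t;print(np.round(F,1),np.round(B-F,1))
y=F[4];plan((y[0],y[1],180,178.4),(y[0],y[1],122,178.4),step=40)
E
```

```text
t 13.9 pos [450.5 302.9 290.8] head 178.39 F [-0.6  0.9  0.1] w 51.6 0.0
{'green': [412.3, 353.2], 'orange': [423.3, 287.5], 'blue': [469.5, 334.9], 'red': [479.6, 269.1], 'yellow': [526.5, 316.9]}
yaw -17.692915493427524 [460.42016598 306.59307272]
[[412.4 353.4]
 [422.7 287.1]
 [469.5 335.2]
 [479.9 268.9]
 [526.7 316.9]] [[-0.1 -0.2]
 [ 0.6  0.3]
 [-0.  -0.3]
 [-0.3  0.2]
 [-0.2 -0.1]]
[[-1.89, 0.4, 2.77, -0.0], [-1.89, 0.4, 2.77, -0.0], [-1.89, 0.4, 2.77, -0.0], [-1.89, 0.4, 2.77, -0.0]]
--
[[0.0, 0.0, 2.9, -0.0], [0.0, 0.0, 2.9, -0.0]]
--
```

Request:
send_rows(moves=[[-1.89, 0.4, 2.77, 0], [-1.89, 0.4, 2.77, 0], [-1.89, 0.4, 2.77, 0], [-1.89, 0.4, 2.77, 0], [0, 0, 0, 0]])

```text
t: 14.4
tool_pos: [525.5, 315.3, 174.7]
orientation: [[-1.0, 0.029, -0.006], [0.029, 1.0, -0.007], [0.006, -0.007, -1.0]]
wrist_force: [-0.9, -0.3, -0.1]
gripper_width: 50.9
grasp_force: 0.0
```

Request:
send_rows(moves=[[0, 0, 2.0, 0], [0, 0, 2.0, 0], [0, 0, 1.8, 0], [0, 0, 0, 0], [0, 0, 0, 0]])

```text
t: 14.9
tool_pos: [525.9, 318.6, 123.4]
orientation: [[-1.0, 0.025, 0.001], [0.025, 1.0, 0.001], [-0.001, 0.001, -1.0]]
wrist_force: [0.7, 0.3, -0.4]
gripper_width: 51.4
grasp_force: 0.0
```

Request:
send_rows(moves=[[0, 0, 0, 0], [0, 0, 0, 0], [0, 0, 0, 0], [0, 0, 0, 0], [0, 0, 0, 0]], gripper=0, grip_force=60)

```text
t: 15.4
tool_pos: [526.8, 319.2, 124.0]
orientation: [[-1.0, 0.025, 0.003], [0.025, 1.0, 0.002], [-0.003, 0.002, -1.0]]
wrist_force: [0.6, -0.3, 5.6]
gripper_width: 18.0
grasp_force: 58.7
```

```bash
python3 - <<'E'
from h import *
s=pose()
plan((527,317,245,178.4),(655,57.6,245,178.4),step=45)
E
```

```text
t 15.4 pos [526.8 319.2 124. ] head 178.58 F [ 0.6 -0.3  5.6] w 18.0 58.7
[[-0.01, -0.07, -4.03, 0.001], [-0.01, -0.07, -4.03, 0.001], [-0.01, -0.07, -4.03, 0.001]]
--
[[-1.93, -3.65, -0.0, -0.0], [-1.93, -3.65, -0.0, -0.0], [-1.93, -3.65, -0.0, -0.0], [-1.93, -3.65, -0.0, -0.0], [-1.93, -3.65, -0.0, -0.0]]
[[-1.93, -3.65, -0.0, -0.0], [-1.93, -3.65, -0.0, -0.0]]
--
```

Request:
send_rows(moves=[[0, 0, -2.0, 0], [0, 0, -3.5, 0], [0, 0, -3.5, 0], [0, 0, -3.0, 0], [0, 0, 0, 0]])

```text
t: 15.9
tool_pos: [528.1, 319.9, 247.3]
orientation: [[-1.0, 0.025, 0.009], [0.025, 1.0, 0.005], [-0.008, 0.006, -1.0]]
wrist_force: [1.1, 1.4, 0.3]
gripper_width: 17.7
grasp_force: 58.8
```

Request:
send_rows(moves=[[-1.93, -3.65, 0, 0], [-1.93, -3.65, 0, 0], [-1.93, -3.65, 0, 0], [-1.93, -3.65, 0, 0], [-1.93, -3.65, 0, 0]])

```text
t: 16.4
tool_pos: [617.2, 132.3, 240.4]
orientation: [[-1.0, 0.025, -0.003], [0.025, 1.0, -0.0], [0.003, -0.0, -1.0]]
wrist_force: [0.7, 0.7, -1.9]
gripper_width: 18.1
grasp_force: 58.9
```

Request:
send_rows(moves=[[-1.93, -3.65, 0, 0], [-1.93, -3.65, 0, 0], [0, 0, 0, 0], [0, 0, 0, 0], [0, 0, 0, 0]])

```text
t: 16.9
tool_pos: [653.5, 61.6, 240.8]
orientation: [[-1.0, 0.023, -0.002], [0.023, 1.0, 0.002], [0.002, 0.002, -1.0]]
wrist_force: [0.3, 0.1, -0.5]
gripper_width: 18.2
grasp_force: 58.9
```

```bash
python3 - <<'E'
from h import *
s=pose();C=cam('wrist',s);im=r.capture('wrist');save('w7',im)
for t,z in [('collet1',42)]:print(t,*pts('wrist',t,z,8,C),sep='\n')
print('tube',pts('wrist','tube1',s['tool_pos'][2]-109,4,C))
for k in range(5): print(proj('wrist',(656.3-1.46*k,57.6-56*k,72),C=C))
E
```

```text
t 16.9 pos [653.5  61.6 240.8] head 178.68 F [ 0.3  0.1 -0.5] w 18.2 58.9
collet1
(0.93, [239.0, 195.0], [651.0, 4.0, 42.0])
(0.91, [304.0, 199.0], [656.0, 58.0, 42.0])
(0.74, [101.0, 196.0], [650.0, -111.0, 42.0])
(0.65, [33.0, 198.0], [650.0, -168.0, 42.0])
(0.57, [284.0, 261.0], [711.0, 39.0, 42.0])
tube [(0.83, [304.0, 227.0], [654.0, 59.0, 132.0])]
[302.99602812 207.61511069]
[229.97063438 207.36106765]
[156.88648523 207.1068202 ]
[ 83.74350973 206.85236811]
[ 10.54163682 206.59771112]
```

View pics/w7.png

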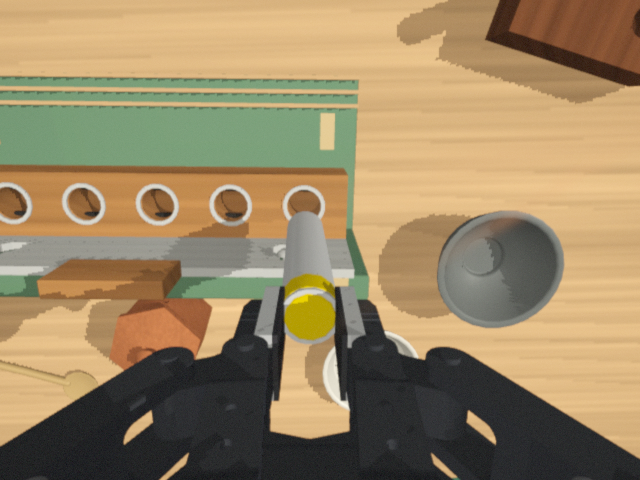

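Wrist picture: tube held upright, foot end at ~(304,216), cap at (310,317); collet mouths at (303.5,205), (230,205), (156,204.5), (83,204), (10,203.5).

```bash
python3 - <<'E'
from h import *
s=pose();C=cam('wrist',dict(s,tool_pos=[653.5,61.6,240.8]))
for uv in [(303.8,204.5),(230.3,205),(156.5,204.5),(83.5,204),(10.5,203.5)]:print(back('wrist',uv,72,C=C).round(1))
print('cap',back('wrist',(310,317),251,C=C).round(1))
im=cv2.imread('pics/w7.png');hs=cv2.cvtColor(im,cv2.COLOR_BGR2GRAY)
for v in (225,240,255):print(v,hs[v,275:345].tolist())
print(hs[195:240,304].tolist())
# predicted rim of foot ideal: tube centred at TCP, taper 8mm radius at z=131.8, 11 at 137.8
f=lambda p:proj('wrist',p,C=C).round(1)
print('foot near rim',f((653.5-8,61.6,131.8)),'taper',f((653.5-11,61.6,137.8)),f((653.5,61.6-11,160)),f((653.5,61.6+11,160)),f((653.5,61.6,252)))
E
```

```text
t 17.1 pos [653.8  62.1 241.8] head 178.76 F [-0.5  0.3 -0.6] w 18.0 58.9
[654.1  58.2  72. ]
[653.3   1.9  72. ]
[651.7 -54.5  72. ]
[ 650.2 -110.3   72. ]
[ 648.6 -166.    72. ]
cap [654.4  62.5 251. ]
225 [158, 158, 156, 158, 158, 156, 159, 160, 158, 159, 158, 155, 152, 135, 134, 131, 134, 136, 137, 136, 140, 139, 138, 141, 141, 143, 145, 147, 150, 150, 154, 155, 156, 158, 158, 159, 159, 162, 164, 163, 169, 169, 170, 172, 174, 174, 172, 168, 158, 157, 157, 155, 156, 158, 157, 157, 157, 157, 160, 158, 157, 155, 159, 157, 158, 158, 156, 157, 157, 157]
240 [149, 151, 149, 148, 148, 151, 149, 152, 148, 148, 147, 135, 132, 131, 132, 135, 135, 136, 138, 135, 135, 136, 137, 139, 142, 142, 146, 147, 148, 150, 153, 152, 156, 157, 158, 159, 160, 162, 165, 164, 166, 167, 169, 170, 172, 173, 173, 173, 174, 173, 166, 152, 151, 149, 151, 148, 149, 150, 150, 150, 150, 149, 149, 150, 151, 150, 151, 151, 152, 148]
255 [131, 128, 128, 141, 154, 165, 179, 190, 194, 189, 146, 132, 132, 135, 134, 137, 136, 138, 136, 138, 134, 140, 138, 139, 142, 143, 144, 146, 149, 153, 152, 152, 153, 155, 155, 157, 158, 159, 161, 161, 165, 165, 166, 168, 170, 171, 171, 172, 172, 173, 174, 174, 178, 170, 158, 155, 157, 155, 156, 156, 156, 155, 155, 158, 157, 157, 154, 157, 157, 158]
[112, 113, 110, 114, 109, 108, 109, 106, 106, 108, 107, 109, 108, 111, 112, 116, 137, 150, 150, 152, 151, 152, 153, 150, 152, 154, 152, 152, 152, 152, 150, 152, 150, 150, 150, 150, 151, 151, 151, 151, 152, 152, 152, 151, 150]
foot near rim [307.8 212.5] taper [307.6 210.1] [288.5 238.8] [327.4 238. ] [307.4 316.2]
```

Request:
send_rows(moves=[[0, -0.2, 1.5, 0], [0, 0, 1.5, 0], [0, 0, 1.5, 0], [0, 0, 1.0, 0], [0, 0, 0, 0]])

```text
t: 17.55
tool_pos: [652.9, 58.9, 185.3]
orientation: [[-1.0, 0.023, -0.004], [0.023, 1.0, 0.0], [0.004, -0.0, -1.0]]
wrist_force: [0.8, -0.8, -1.3]
gripper_width: 18.4
grasp_force: 58.9
```

Request:
send_rows(moves=[[0, 0, 0.5, 0], [0, 0, 0.4, 0], [0, 0, 0.4, 0], [0, 0, 0, 0]])

```text
t: 17.95
tool_pos: [654.1, 58.2, 173.7]
orientation: [[-1.0, 0.025, -0.001], [0.025, 1.0, 0.001], [0.001, 0.0, -1.0]]
wrist_force: [-0.6, 0.9, -2.1]
gripper_width: 18.4
grasp_force: 58.9
```

Request:
send_rows(moves=[[0, 0, 0.5, 0], [0, 0, 0.5, 0], [0, 0, 0.3, 0], [0, 0, 0, 0]])

```text
t: 18.35
tool_pos: [656.9, 58.0, 165.0]
orientation: [[-1.0, 0.025, 0.008], [0.025, 1.0, 0.001], [-0.008, 0.001, -1.0]]
wrist_force: [-0.4, -0.6, 8.9]
gripper_width: 18.3
grasp_force: 60.1
```

Request:
send_rows(moves=[[0, 0, 0.4, 0], [0, 0, 0.4, 0], [0, 0, 0, 0]])

```text
t: 18.65
tool_pos: [655.7, 58.1, 155.2]
orientation: [[-1.0, 0.024, 0.005], [0.024, 1.0, 0.001], [-0.005, 0.001, -1.0]]
wrist_force: [-0.2, 0.9, 4.1]
gripper_width: 18.5
grasp_force: 59.5
```

Past the seal. Push to the floor.

Request:
send_rows(moves=[[0, 0, 0.3, 0], [0, 0, 0.3, 0], [0, 0, 0, 0]])

```text
t: 18.95
tool_pos: [656.3, 58.0, 150.1]
orientation: [[-1.0, 0.024, 0.006], [0.024, 1.0, 0.001], [-0.006, 0.001, -1.0]]
wrist_force: [-0.5, 0.7, 8.9]
gripper_width: 18.4
grasp_force: 60.1
```

Request:
send_rows(moves=[[0, 0, 0.2, 0], [0, 0, 0.1, 0], [0, 0, 0, 0]])

```text
t: 19.25
tool_pos: [657.9, 57.9, 149.8]
orientation: [[-1.0, 0.024, 0.011], [0.024, 1.0, 0.001], [-0.011, 0.001, -1.0]]
wrist_force: [-0.8, 0.6, 15.6]
gripper_width: 17.8
grasp_force: 60.8
```

Request:
send_rows(moves=[[0, 0, -0.5, 0], [0, 0, 0, 0], [0, 0, 0, 0], [0, 0, 0, 0]], gripper=45)

```text
t: 19.65
tool_pos: [653.5, 57.7, 147.9]
orientation: [[-1.0, 0.025, -0.002], [0.025, 1.0, -0.0], [0.002, -0.0, -1.0]]
wrist_force: [-0.5, 0.4, -0.1]
gripper_width: 38.6
grasp_force: 0.0
```

Request:
send_rows(moves=[[0, 0, -2.5, 0], [0, 0, -4, 0], [0, 0, -4, 0], [0, 0, 0, 0], [0, 0, 0, 0]])

```text
t: 20.15
tool_pos: [654.8, 57.7, 254.8]
orientation: [[-1.0, 0.025, 0.002], [0.025, 1.0, 0.0], [-0.002, 0.0, -1.0]]
wrist_force: [0.1, 0.4, -0.7]
gripper_width: 38.7
grasp_force: 0.0
```

```bash
python3 - <<'E'
from h import *
s=pose();C=cam('wrist',s)
im=r.capture('wrist');save('w8',im)
print(pts('wrist','tube1',42,4,C))
im=r.capture('top');print(pts('top','stand',0),pts('top','tube1',15,8),sep='\n')
plan((472,336,250,178.4),step=45)
E
```

```text
t 20.1 pos [654.8  57.7 254.8] head 178.58 F [ 0.1  0.4 -0.7] w 38.7 0.0
[(0.63, [306.0, 192.0], [655.0, 55.0, 42.0])]
[(0.55, [214.0, 272.0], [454.0, 301.0, 0.0]), (0.49, [240.0, 185.0], [719.0, 226.0, 0.0]), (0.19, [444.0, 283.0], [422.0, -382.0, 0.0])]
[(0.66, [197.0, 287.0], [411.0, 346.0, 15.0]), (0.63, [223.0, 262.0], [486.0, 272.0, 15.0]), (0.6, [218.0, 284.0], [420.0, 287.0, 15.0]), (0.49, [297.0, 202.0], [663.0, 54.0, 15.0]), (0.45, [222.0, 324.0], [305.0, 272.0, 15.0]), (0.44, [202.0, 271.0], [459.0, 332.0, 15.0]), (0.22, [332.0, 205.0], [652.0, -52.0, 15.0])]
[[2.35, 3.42, 0.03, 0.0], [2.35, 3.42, 0.03, 0.0], [2.36, 3.42, 0.03, 0.0], [2.36, 3.42, 0.03, 0.0], [2.36, 3.42, 0.03, 0.0]]
[[2.36, 3.41, 0.03, 0.0], [2.36, 3.41, 0.03, 0.0], [2.36, 3.41, 0.03, 0.0]]
--
```

Request:
send_rows(moves=[[2.35, 3.42, 0.03, 0], [2.35, 3.42, 0.03, 0], [2.36, 3.42, 0.03, 0], [2.36, 3.42, 0.03, 0], [2.36, 3.42, 0.03, 0]])

```text
t: 20.9
tool_pos: [539.1, 232.8, 251.6]
orientation: [[-1.0, 0.025, -0.002], [0.025, 1.0, -0.001], [0.002, -0.001, -1.0]]
wrist_force: [0.7, 0.8, -0.4]
gripper_width: 38.1
grasp_force: 0.0
```

Request:
send_rows(moves=[[2.36, 3.41, 0.03, 0], [2.36, 3.41, 0.03, 0], [2.36, 3.41, 0.03, 0], [0, 0, 0, 0], [0, 0, 0, 0]])

```text
t: 21.4
tool_pos: [471.2, 336.8, 250.7]
orientation: [[-1.0, 0.021, -0.001], [0.021, 1.0, -0.001], [0.001, -0.001, -1.0]]
wrist_force: [0.3, -1.1, 0.4]
gripper_width: 38.3
grasp_force: 0.0
```

```bash
cat >> h.py <<'E'
HUE=dict(red=(0,4),orange=(13,17),yellow=(25,32),green=(50,75),blue=(103,125))
EXP=dict(green=(412.4,353.4),orange=(422.7,287.1),blue=(469.5,335.2),red=(479.9,268.9))
def caps(im,C):
    hs=cv2.cvtColor(im,cv2.COLOR_RGB2HSV)
    for k,(a,b) in HUE.items():
        m=cv2.inRange(hs,(a,170,110),(b,255,255));n,l,st,ce=cv2.connectedComponentsWithStats(m)
        for i in range(1,n):
            if st[i,4]>150:
                p=back('wrist',ce[i],135,C=C)
                print(k,st[i].tolist(),p.round(1)[:2],'exp',EXP.get(k))
E
python3 - <<'E'
from h import *
s=pose();C=cam('wrist',s);im=r.capture('wrist');save('w9',im);caps(im,C)
plan((469.5,335.2,170,178.4),(469.5,335.2,122,178.4),step=40)
E
```

```text
t 21.4 pos [471.2 336.8 250.7] head 178.79 F [ 0.3 -1.1  0.4] w 38.3 0.0
red [191, 226, 27, 25, 522] [480.3 268.7] exp (479.9, 268.9)
orange [46, 125, 24, 34, 279] [416.2 186.8] exp (422.7, 287.1)
green [320, 114, 27, 29, 604] [412.5 352.7] exp (412.4, 353.4)
blue [293, 208, 26, 25, 517] [469.7 334.9] exp (469.5, 335.2)
[[0.1, 0.01, 2.7, 0.001], [0.1, 0.01, 2.7, 0.001], [0.1, 0.01, 2.7, 0.001]]
--
[[0.0, 0.0, 2.4, -0.0], [0.0, 0.0, 2.4, -0.0]]
--
```

Request:
send_rows(moves=[[0.1, -0.05, 2.7, 0], [0.05, -0.05, 2.7, 0], [0, 0, 2.7, 0], [0, 0, 0, 0], [0, 0, 0, 0]])

```text
t: 21.95
tool_pos: [472.0, 333.1, 170.8]
orientation: [[-1.0, 0.028, -0.0], [0.028, 1.0, -0.001], [-0.0, -0.001, -1.0]]
wrist_force: [0.2, 0.5, -0.3]
gripper_width: 38.6
grasp_force: 0.0
```

Request:
send_rows(moves=[[0, 0, 2.0, 0], [0, 0, 1.5, 0], [0, 0, 1.2, 0], [0, 0, 0, 0], [0, 0, 0, 0]])

```text
t: 22.45
tool_pos: [471.8, 335.0, 124.8]
orientation: [[-1.0, 0.025, 0.002], [0.025, 1.0, 0.001], [-0.002, 0.001, -1.0]]
wrist_force: [0.1, 0.5, -0.2]
gripper_width: 38.6
grasp_force: 0.0
```

Request:
send_rows(moves=[[0, 0, 0, 0], [0, 0, 0, 0], [0, 0, 0, 0], [0, 0, 0, 0]], gripper=0)

```text
t: 22.85
tool_pos: [472.0, 335.4, 125.3]
orientation: [[-1.0, 0.025, 0.003], [0.025, 1.0, 0.002], [-0.003, 0.002, -1.0]]
wrist_force: [-1.0, -0.1, 5.5]
gripper_width: 17.5
grasp_force: 58.8
```

Request:
send_rows(moves=[[0, 0, -2.0, 0], [0, 0, -3.5, 0], [0, 0, -4.0, 0], [0, 0, -3.5, 0], [0, 0, 0, 0]])

```text
t: 23.35
tool_pos: [473.6, 336.4, 259.4]
orientation: [[-1.0, 0.025, 0.009], [0.025, 1.0, 0.007], [-0.009, 0.007, -1.0]]
wrist_force: [0.8, -0.0, -0.2]
gripper_width: 18.3
grasp_force: 58.9
```

```bash
python3 - <<'E'
from h import *
s=pose()
plan((652.8,2.1,None or 245,178.4),step=46)
E
```

```text
t 23.4 pos [473.6 336.4 259.4] head 178.58 F [ 0.8 -0.  -0.2] w 18.3 58.9
[[-2.08, -3.66, 0.16, 0.0], [-2.08, -3.66, 0.16, 0.0], [-2.08, -3.66, 0.16, 0.0], [-2.09, -3.66, 0.16, 0.0], [-2.09, -3.66, 0.16, 0.0]]
[[-2.09, -3.66, 0.16, 0.0], [-2.09, -3.66, 0.16, 0.0], [-2.09, -3.66, 0.16, 0.0], [-2.09, -3.66, 0.16, 0.0]]
--
```

Request:
send_rows(moves=[[-2.08, -3.66, 0.16, 0], [-2.08, -3.66, 0.16, 0], [-2.08, -3.66, 0.16, 0], [-2.08, -3.66, 0.16, 0], [-2.08, -3.66, 0.16, 0]])

```text
t: 23.85
tool_pos: [570.1, 147.7, 244.2]
orientation: [[-1.0, 0.024, -0.002], [0.024, 1.0, -0.001], [0.002, -0.001, -1.0]]
wrist_force: [-0.1, -0.1, -1.4]
gripper_width: 17.7
grasp_force: 58.9
```

Request:
send_rows(moves=[[-2.08, -3.66, 0.16, 0], [-2.08, -3.66, 0.16, 0], [-2.08, -3.66, 0.16, 0], [-2.08, -3.66, 0.16, 0], [0, 0, 0, 0]])

```text
t: 24.35
tool_pos: [650.2, -9.7, 236.8]
orientation: [[-0.999, 0.037, -0.003], [0.037, 0.999, -0.008], [0.002, -0.009, -1.0]]
wrist_force: [-0.5, -0.3, -0.4]
gripper_width: 18.1
grasp_force: 59.0
```

Request:
send_rows(moves=[[0, 0, 0, 0], [0, 0, 0, 0], [0, 0, 0, 0]])

```text
t: 24.65
tool_pos: [649.5, 3.2, 238.9]
orientation: [[-1.0, 0.022, -0.001], [0.022, 1.0, 0.001], [0.001, 0.001, -1.0]]
wrist_force: [-0.0, 0.3, -1.7]
gripper_width: 18.2
grasp_force: 59.0
```

```bash
cat >> h.py <<'E'
def foot(k,off=110,show=None):
    """held tube over collet k: tube edges against a tube centred on TCP; collet position by pinpoint"""
    s=pose();C=cam('wrist',s);im=r.capture('wrist');p=s['tool_pos']
    if show:save(show,im)
    g=cv2.cvtColor(im,cv2.COLOR_RGB2GRAY).astype(int)
    for z in (p[2]-off+14,p[2]-off+28):
        L=proj('wrist',(p[0],p[1]-11,z),C=C);Rr=proj('wrist',(p[0],p[1]+11,z),C=C);v=int(round((L[1]+Rr[1])/2))
        d=np.abs(np.diff(g[v]));
        print('row',v,'pred',L[0].round(1),Rr[0].round(1),'edges L',[(int(c),int(g[v,c+1]-g[v,c])) for c in range(int(L[0])-9,int(L[0])+9) if d[c]>10],'R',[(int(c),int(g[v,c+1]-g[v,c])) for c in range(int(Rr[0])-9,int(Rr[0])+9) if d[c]>5])
    f=proj('wrist',(p[0]-11,p[1],p[2]-off+6),C=C);u=int(round(f[0]))-2
    print('rim pred',f.round(1),'col',u,g[int(f[1])-12:int(f[1])+12,u].tolist(),'from row',int(f[1])-12)
    print('tube',pts('wrist','tube1',p[2]-off,2,C));print([q for q in pts('wrist','collet1',42,6,C)])
E
python3 -c "
from h import *
foot(2,show='w10')"
```

```text
t 24.6 pos [649.5   3.2 238.9] head 178.76 F [-0.   0.3 -1.7] w 18.2 59.0
row 231 pred 289.6 326.3 edges L [(288, 11)] R [(326, -27), (327, -20)]
row 238 pred 288.6 327.3 edges L [(287, 12)] R [(327, -23), (328, -23), (334, 17)]
rim pred [307.6 209.8] col 306 [103, 108, 113, 108, 110, 110, 112, 110, 112, 125, 140, 146, 148, 150, 148, 149, 149, 148, 147, 149, 149, 149, 151, 147] from row 197
tube [(0.91, [374.0, 200.0], [635.0, 45.0, 129.0])]
[(0.9, [239.0, 199.0], [651.0, -54.0, 42.0]), (0.89, [309.0, 201.0], [653.0, 4.0, 42.0]), (0.84, [172.0, 196.0], [647.0, -109.0, 42.0]), (0.84, [106.0, 197.0], [647.0, -164.0, 42.0]), (0.69, [373.0, 202.0], [656.0, 57.0, 42.0]), (0.23, [306.0, 222.0], [671.0, 1.0, 42.0])]
```

View pics/w10.png

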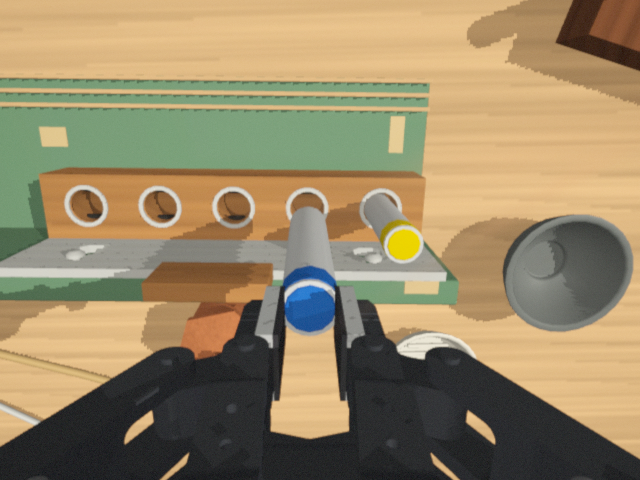

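Wrist picture: blue tube held above collet 2 (mouth at (307,207)); yellow tube stands in collet 1.

Request:
send_rows(moves=[[-0.5, -0.1, 1.5, 0], [0, 0, 1.5, 0], [0, 0, 1.5, 0], [0, 0, 1.0, 0], [0, 0, 0, 0]])

```text
t: 25.3
tool_pos: [653.5, 0.0, 181.6]
orientation: [[-1.0, 0.025, -0.005], [0.025, 1.0, 0.0], [0.005, -0.0, -1.0]]
wrist_force: [-1.6, 0.1, -1.2]
gripper_width: 17.9
grasp_force: 59.0
```

Request:
send_rows(moves=[[0, 0, 0.4, 0], [0, 0, 0.4, 0], [0, 0, 0.2, 0], [0, 0, 0, 0]])

```text
t: 25.7
tool_pos: [655.0, 0.2, 174.4]
orientation: [[-1.0, 0.024, 0.0], [0.024, 1.0, 0.001], [-0.0, 0.001, -1.0]]
wrist_force: [-0.2, 1.3, -1.3]
gripper_width: 17.9
grasp_force: 58.9
```

Request:
send_rows(moves=[[0, 0, 0.4, 0], [0, 0, 0.3, 0], [0, 0, 0, 0]])

```text
t: 26.0
tool_pos: [655.0, 0.0, 167.3]
orientation: [[-1.0, 0.024, 0.0], [0.024, 1.0, 0.0], [-0.0, 0.0, -1.0]]
wrist_force: [0.1, 1.1, -0.1]
gripper_width: 17.8
grasp_force: 59.0
```

Request:
send_rows(moves=[[0, 0.15, 0.3, 0], [0, 0, 0.5, 0], [0, 0, 0.5, 0], [0, 0, 0.3, 0], [0, 0, 0, 0]])

```text
t: 26.5
tool_pos: [656.9, 0.7, 154.0]
orientation: [[-1.0, 0.025, 0.006], [0.025, 1.0, -0.001], [-0.006, -0.0, -1.0]]
wrist_force: [0.1, 1.5, 7.6]
gripper_width: 17.6
grasp_force: 60.0
```

Request:
send_rows(moves=[[0, 0, 0.3, 0], [0, 0, 0.3, 0], [0, 0, 0.2, 0], [0, 0, 0, 0]])

```text
t: 26.9
tool_pos: [660.1, 0.4, 151.0]
orientation: [[-1.0, 0.025, 0.015], [0.025, 1.0, -0.0], [-0.015, -0.0, -1.0]]
wrist_force: [-0.6, 0.9, 19.5]
gripper_width: 18.1
grasp_force: 61.8
```

Request:
send_rows(moves=[[0, 0, -0.8, 0], [0, 0, 0, 0], [0, 0, 0, 0], [0, 0, 0, 0]], gripper=45)

```text
t: 27.3
tool_pos: [654.0, 1.1, 149.7]
orientation: [[-1.0, 0.025, -0.003], [0.025, 1.0, -0.0], [0.003, -0.0, -1.0]]
wrist_force: [0.5, 0.0, 0.3]
gripper_width: 38.6
grasp_force: 0.0
```

Request:
send_rows(moves=[[0, 0, -2.5, 0], [0, 0, -4, 0], [0, 0, -3.5, 0], [0, 0, 0, 0], [0, 0, 0, 0]])

```text
t: 27.8
tool_pos: [655.2, 1.0, 251.4]
orientation: [[-1.0, 0.025, 0.001], [0.025, 1.0, -0.0], [-0.001, -0.0, -1.0]]
wrist_force: [0.2, 0.3, 0.3]
gripper_width: 38.6
grasp_force: 0.0
```

```bash
python3 - <<'E'
from h import *
s=pose();plan((480,269,250,178.4),step=46)
E
```

```text
t 27.8 pos [655.2   1.  251.4] head 178.58 F [0.2 0.3 0.3] w 38.6 0.0
[[2.6, 3.76, 0.02, 0.0], [2.6, 3.76, 0.02, 0.0], [2.6, 3.76, 0.02, 0.0], [2.6, 3.76, 0.02, 0.0], [2.6, 3.76, 0.02, 0.0]]
[[2.6, 3.76, 0.02, 0.0], [2.61, 3.76, 0.02, 0.0]]
--
```

Request:
send_rows(moves=[[2.6, 3.76, 0.02, 0], [2.6, 3.76, 0.02, 0], [2.6, 3.76, 0.02, 0], [2.6, 3.76, 0.02, 0], [2.6, 3.76, 0.02, 0]])

```text
t: 28.3
tool_pos: [527.0, 193.5, 247.7]
orientation: [[-1.0, 0.025, -0.004], [0.025, 1.0, -0.002], [0.004, -0.002, -1.0]]
wrist_force: [1.0, 0.5, 0.0]
gripper_width: 38.8
grasp_force: 0.0
```

Request:
send_rows(moves=[[2.6, 3.76, 0.02, 0], [2.6, 3.76, 0.02, 0], [0, 0, 0, 0], [0, 0, 0, 0], [0, 0, 0, 0]])

```text
t: 28.8
tool_pos: [479.6, 267.1, 248.5]
orientation: [[-1.0, 0.027, -0.002], [0.027, 1.0, -0.003], [0.002, -0.003, -1.0]]
wrist_force: [1.0, -0.6, 0.1]
gripper_width: 38.5
grasp_force: 0.0
```

```bash
sed -i 's/orange=(13,17)/orange=(9,20)/' h.py; python3 - <<'E'
from h import *
s=pose();C=cam('wrist',s);im=r.capture('wrist');save('w11',im);caps(im,C)
q=[r.read_state()['tool_pos'] for _ in range(3)];print(np.round(q,1).tolist())
E
```

```text
t 28.8 pos [479.6 267.1 248.5] head 178.47 F [ 1.  -0.6  0.1] w 38.5 0.0
red [298, 211, 27, 26, 548] [480.2 268.6] exp (479.9, 268.9)
orange [150, 110, 20, 34, 170] [416.8 181.6] exp (422.7, 287.1)
orange [131, 114, 29, 29, 619] [417.8 170.3] exp (422.7, 287.1)
orange [325, 117, 29, 30, 676] [423.  286.6] exp (422.7, 287.1)
green [436, 97, 29, 29, 428] [413.4 351.5] exp (412.4, 353.4)
[[480.1, 266.7, 248.8], [480.1, 266.7, 248.8], [480.1, 266.7, 248.8]]
```

Request:
send_rows(moves=[[0, 0.15, 2.6, 0], [0, 0, 2.6, 0], [0, 0, 2.6, 0], [0, 0, 0, 0], [0, 0, 0, 0]])

```text
t: 29.35
tool_pos: [480.2, 269.0, 171.9]
orientation: [[-1.0, 0.027, -0.0], [0.027, 1.0, -0.001], [0.0, -0.001, -1.0]]
wrist_force: [-0.0, 0.2, -0.1]
gripper_width: 38.2
grasp_force: 0.0
```

Request:
send_rows(moves=[[0, 0, 1.6, 0], [0, 0, 1.2, 0], [0, 0, 0, 0], [0, 0, 0, 0], [0, 0, 0, 0]])

```text
t: 29.85
tool_pos: [480.3, 270.6, 144.9]
orientation: [[-1.0, 0.025, 0.002], [0.025, 1.0, 0.001], [-0.002, 0.001, -1.0]]
wrist_force: [0.9, -0.7, 0.2]
gripper_width: 38.2
grasp_force: 0.0
```

Request:
send_rows(moves=[[0, -0.15, 1.1, 0], [0, 0, 1.0, 0], [0, 0, 0, 0], [0, 0, 0, 0]])

```text
t: 30.25
tool_pos: [479.1, 268.6, 122.2]
orientation: [[-1.0, 0.025, -0.001], [0.025, 1.0, -0.001], [0.001, -0.001, -1.0]]
wrist_force: [1.3, 0.3, 0.0]
gripper_width: 38.3
grasp_force: 0.0
```

Request:
send_rows(moves=[[0, 0, 0, 0], [0, 0, 0, 0], [0, 0, 0, 0], [0, 0, 0, 0]], gripper=0)

```text
t: 30.65
tool_pos: [479.9, 269.1, 123.4]
orientation: [[-1.0, 0.025, 0.001], [0.025, 1.0, 0.001], [-0.001, 0.001, -1.0]]
wrist_force: [0.5, 0.1, 1.6]
gripper_width: 18.3
grasp_force: 58.8
```

Request:
send_rows(moves=[[0, 0, -2.0, 0], [0, 0, -3.5, 0], [0, 0, -4.0, 0], [0, 0, -3.5, 0], [0, 0, 0, 0]])

```text
t: 31.15
tool_pos: [482.6, 270.2, 258.7]
orientation: [[-1.0, 0.025, 0.01], [0.025, 1.0, 0.006], [-0.01, 0.006, -1.0]]
wrist_force: [0.4, -0.0, -0.8]
gripper_width: 18.4
grasp_force: 58.9
```

```bash
python3 - <<'E'
from h import *
s=pose();plan((651.5,-54.3,243,178.4),step=46)
E
```

```text
t 31.1 pos [482.6 270.2 258.7] head 178.57 F [ 0.4 -0.  -0.8] w 18.4 58.9
[[-2.21, -4.0, 0.2, 0.0], [-2.21, -4.0, 0.2, 0.0], [-2.21, -4.0, 0.2, 0.0], [-2.22, -4.0, 0.2, 0.0], [-2.22, -4.0, 0.2, 0.0]]
[[-2.22, -4.0, 0.2, 0.0], [-2.22, -4.0, 0.2, 0.0], [-2.22, -4.0, 0.2, 0.0]]
--
```

Request:
send_rows(moves=[[-2.24, -4.0, 0.16, 0], [-2.24, -4.0, 0.16, 0], [-2.24, -4.0, 0.16, 0], [-2.24, -4.0, 0.16, 0], [-2.24, -4.0, 0.16, 0]])

```text
t: 31.65
tool_pos: [586.5, 64.6, 243.7]
orientation: [[-1.0, 0.024, -0.002], [0.024, 1.0, 0.0], [0.002, -0.0, -1.0]]
wrist_force: [0.5, -0.1, -0.8]
gripper_width: 18.4
grasp_force: 58.9
```

Request:
send_rows(moves=[[-2.24, -4.0, 0.16, 0], [-2.24, -4.0, 0.16, 0], [-2.24, -4.0, 0.16, 0], [0, 0, 0, 0], [0, 0, 0, 0]])

```text
t: 32.15
tool_pos: [650.1, -57.6, 238.2]
orientation: [[-1.0, 0.029, -0.003], [0.029, 1.0, -0.0], [0.003, -0.0, -1.0]]
wrist_force: [0.3, 0.8, -1.5]
gripper_width: 18.2
grasp_force: 59.0
```

Request:
send_rows(moves=[[0, 0, 0, 0], [0, 0, 0, 0], [0, 0, 0, 0], [0, 0, 0, 0]])

```text
t: 32.55
tool_pos: [650.7, -54.3, 240.4]
orientation: [[-1.0, 0.023, 0.0], [0.023, 1.0, 0.0], [-0.0, 0.0, -1.0]]
wrist_force: [-1.0, 0.3, -0.7]
gripper_width: 18.3
grasp_force: 59.0
```

```bash
python3 -c "
from h import *
foot(3,off=108.5,show='w12')"
```

```text
t 32.5 pos [650.7 -54.3 240.4] head 178.69 F [-1.   0.3 -0.7] w 18.3 59.0
row 231 pred 289.7 326.5 edges L [] R [(325, -11), (326, -37), (327, -7)]
row 238 pred 288.6 327.5 edges L [] R [(326, -6), (327, -29), (335, 9)]
rim pred [307.7 210.1] col 306 [116, 113, 111, 113, 111, 109, 111, 109, 109, 112, 110, 107, 96, 104, 134, 146, 149, 147, 147, 149, 147, 149, 150, 149] from row 198
tube [(0.69, [306.0, 224.0], [650.0, -56.0, 132.0]), (0.59, [439.0, 198.0], [635.0, 27.0, 132.0])]
[(0.8, [374.0, 194.0], [650.0, 0.0, 42.0]), (0.77, [445.0, 196.0], [654.0, 59.0, 42.0]), (0.73, [310.0, 195.0], [651.0, -53.0, 42.0]), (0.59, [244.0, 193.0], [648.0, -108.0, 42.0]), (0.59, [176.0, 196.0], [648.0, -164.0, 42.0])]
```

Request:
send_rows(moves=[[0, 0, 1.5, 0], [0, 0, 1.5, 0], [0, 0, 1.5, 0], [0, 0, 1.0, 0], [0, 0, 0, 0]])

```text
t: 33.2
tool_pos: [649.6, -55.2, 183.2]
orientation: [[-1.0, 0.025, -0.004], [0.025, 1.0, 0.0], [0.004, 0.0, -1.0]]
wrist_force: [-0.2, 0.0, -1.1]
gripper_width: 18.4
grasp_force: 59.0
```

Request:
send_rows(moves=[[0, 0, 0.3, 0], [0, 0, 0.3, 0], [0, 0, 0.2, 0], [0, 0, 0, 0]])

```text
t: 33.6
tool_pos: [650.7, -55.5, 177.1]
orientation: [[-1.0, 0.025, 0.0], [0.025, 1.0, 0.0], [-0.0, 0.0, -1.0]]
wrist_force: [-0.3, -0.3, -1.0]
gripper_width: 18.5
grasp_force: 59.0
```

y is 1 mm low; correct and push in.

Request:
send_rows(moves=[[0, 0.1, 0.3, 0], [0, 0, 0.4, 0], [0, 0, 0.4, 0], [0, 0, 0.4, 0], [0, 0, 0, 0]])

```text
t: 34.1
tool_pos: [652.6, -54.7, 164.5]
orientation: [[-1.0, 0.024, 0.005], [0.024, 1.0, -0.0], [-0.005, -0.0, -1.0]]
wrist_force: [0.9, -0.4, 5.6]
gripper_width: 18.7
grasp_force: 59.8
```

Request:
send_rows(moves=[[0, 0, 0.4, 0], [0, 0, 0.4, 0], [0, 0, 0.4, 0], [0, 0, 0, 0]])

```text
t: 34.5
tool_pos: [652.8, -55.1, 152.9]
orientation: [[-1.0, 0.025, 0.006], [0.025, 1.0, -0.001], [-0.006, -0.001, -1.0]]
wrist_force: [0.6, 0.3, 5.1]
gripper_width: 18.8
grasp_force: 59.8
```

Request:
send_rows(moves=[[0, 0, 0.2, 0], [0, 0, 0.2, 0], [0, 0, 0, 0]])

```text
t: 34.8
tool_pos: [652.9, -55.1, 149.5]
orientation: [[-1.0, 0.025, 0.007], [0.025, 1.0, -0.001], [-0.007, -0.001, -1.0]]
wrist_force: [-0.5, 0.1, 8.4]
gripper_width: 18.1
grasp_force: 60.2
```

Request:
send_rows(moves=[[0, 0, 0.3, 0], [0, 0, 0.1, 0], [0, 0, 0, 0]])

```text
t: 35.1
tool_pos: [655.4, -55.4, 149.2]
orientation: [[-1.0, 0.024, 0.014], [0.024, 1.0, -0.001], [-0.014, -0.001, -1.0]]
wrist_force: [-1.4, -0.0, 18.2]
gripper_width: 18.5
grasp_force: 61.3
```

Request:
send_rows(moves=[[0, 0, -0.7, 0], [0, 0, 0, 0], [0, 0, 0, 0], [0, 0, 0, 0]], gripper=45)

```text
t: 35.5
tool_pos: [650.1, -54.3, 147.9]
orientation: [[-1.0, 0.025, -0.002], [0.025, 1.0, 0.0], [0.002, 0.0, -1.0]]
wrist_force: [-0.8, 0.3, 0.7]
gripper_width: 38.7
grasp_force: 0.0
```

Request:
send_rows(moves=[[0, 0, -2.5, 0], [0, 0, -4, 0], [0, 0, -3.5, 0], [0, 0, 0, 0], [0, 0, 0, 0]])

```text
t: 36.0
tool_pos: [651.0, -54.7, 249.3]
orientation: [[-1.0, 0.025, 0.001], [0.025, 1.0, -0.0], [-0.001, -0.0, -1.0]]
wrist_force: [-0.7, -0.1, -0.3]
gripper_width: 38.5
grasp_force: 0.0
```

```bash
python3 - <<'E'
from h import *
s=pose();plan((423,287,250,178.4),step=46)
E
```

```text
t 36.0 pos [651.  -54.7 249.3] head 178.58 F [-0.7 -0.1 -0.3] w 38.5 0.0
[[2.63, 3.73, -0.01, 0.0], [2.63, 3.73, -0.01, 0.0], [2.63, 3.73, -0.01, 0.0], [2.63, 3.73, -0.01, 0.0], [2.63, 3.73, -0.01, 0.0]]
[[2.63, 3.73, -0.01, 0.0], [2.63, 3.73, -0.01, 0.0], [2.64, 3.73, -0.01, 0.0], [2.64, 3.72, -0.01, 0.0]]
--
```

Bottomed (149.2). Next: orange.

Request:
send_rows(moves=[[2.63, 3.73, 0, 0], [2.63, 3.73, 0, 0], [2.63, 3.73, 0, 0], [2.63, 3.73, 0, 0], [2.63, 3.73, 0, 0]])

```text
t: 36.5
tool_pos: [521.3, 136.5, 246.7]
orientation: [[-1.0, 0.024, -0.004], [0.024, 1.0, -0.001], [0.004, -0.001, -1.0]]
wrist_force: [1.8, 1.1, -0.0]
gripper_width: 38.5
grasp_force: 0.0
```

Request:
send_rows(moves=[[2.63, 3.73, 0, 0], [2.63, 3.73, 0, 0], [2.63, 3.73, 0, 0], [2.63, 3.73, 0, 0], [0, 0, 0, 0]])

```text
t: 37.0
tool_pos: [415.3, 294.6, 246.6]
orientation: [[-1.0, 0.009, -0.008], [0.009, 1.0, 0.002], [0.008, 0.002, -1.0]]
wrist_force: [0.1, 0.1, -0.2]
gripper_width: 38.4
grasp_force: 0.0
```

Request:
send_rows(moves=[[0, 0, 0, 0], [0, 0, 0, 0], [0, 0, 0, 0]])

```text
t: 37.3
tool_pos: [423.2, 285.1, 248.4]
orientation: [[-1.0, 0.028, -0.001], [0.028, 1.0, -0.002], [0.001, -0.002, -1.0]]
wrist_force: [-1.0, -0.6, -0.8]
gripper_width: 39.0
grasp_force: 0.0
```

```bash
python3 - <<'E'
from h import *
s=pose();C=cam('wrist',s);im=r.capture('wrist');save('w13',im);caps(im,C)
E
```

```text
t 37.3 pos [423.2 285.1 248.4] head 178.39 F [-1.  -0.6 -0.8] w 39.0 0.0
orange [263, 0, 30, 27, 672] [300.6 271.1] exp (422.7, 287.1)
orange [127, 195, 27, 29, 206] [409.  181.8] exp (422.7, 287.1)
orange [117, 202, 26, 26, 517] [414.8 171.3] exp (422.7, 287.1)
orange [298, 210, 27, 26, 560] [423.  286.7] exp (422.7, 287.1)
```

Request:
send_rows(moves=[[0, 0.15, 2.6, 0], [0, 0, 2.6, 0], [0, 0, 2.6, 0], [0, 0, 1.5, 0], [0, 0, 0, 0]])

```text
t: 37.85
tool_pos: [421.3, 286.2, 153.6]
orientation: [[-1.0, 0.027, -0.004], [0.027, 1.0, -0.004], [0.004, -0.004, -1.0]]
wrist_force: [-0.3, -0.7, -0.4]
gripper_width: 38.1
grasp_force: 0.0
```

Request:
send_rows(moves=[[0, 0, 0, 0], [0, 0, 0, 0], [0, 0, 0, 0]])

```text
t: 38.15
tool_pos: [423.4, 288.8, 157.4]
orientation: [[-1.0, 0.025, 0.002], [0.025, 1.0, 0.002], [-0.002, 0.002, -1.0]]
wrist_force: [-0.4, 0.3, 0.0]
gripper_width: 38.3
grasp_force: 0.0
```

Request:
send_rows(moves=[[0, -0.15, 1.2, 0], [0, 0, 1.2, 0], [0, 0, 1.0, 0], [0, 0, 0, 0], [0, 0, 0, 0]])

```text
t: 38.65
tool_pos: [422.1, 286.7, 121.5]
orientation: [[-1.0, 0.025, -0.001], [0.025, 1.0, -0.001], [0.001, -0.001, -1.0]]
wrist_force: [0.6, -0.4, -0.1]
gripper_width: 38.4
grasp_force: 0.0
```

Request:
send_rows(moves=[[0, 0, 0, 0], [0, 0, 0, 0], [0, 0, 0, 0], [0, 0, 0, 0]], gripper=0)

```text
t: 39.05
tool_pos: [422.9, 287.3, 122.7]
orientation: [[-1.0, 0.025, 0.001], [0.025, 1.0, 0.001], [-0.001, 0.001, -1.0]]
wrist_force: [-0.3, 0.3, 1.6]
gripper_width: 18.8
grasp_force: 58.8
```

Request:
send_rows(moves=[[0, 0, -2.0, 0], [0, 0, -3.5, 0], [0, 0, -3.5, 0], [0, 0, -3.0, 0], [0, 0, 0, 0]])

```text
t: 39.55
tool_pos: [425.0, 288.5, 246.8]
orientation: [[-1.0, 0.025, 0.008], [0.025, 1.0, 0.006], [-0.008, 0.006, -1.0]]
wrist_force: [0.6, 0.9, -0.1]
gripper_width: 18.7
grasp_force: 59.0
```

```bash
python3 - <<'E'
from h import *
s=pose();s['tool_pos']=[423.2,287,244];plan((650.2,-110.2,241,178.4),step=46,start=s)
E
```

```text
t 39.5 pos [425.  288.5 246.8] head 178.58 F [ 0.6  0.9 -0.1] w 18.7 59.0
[[-2.37, -3.91, 0.03, 0.0], [-2.37, -3.91, 0.03, 0.0], [-2.37, -3.91, 0.03, 0.0], [-2.37, -3.91, 0.03, 0.0], [-2.37, -3.91, 0.03, 0.0]]
[[-2.37, -3.91, 0.03, 0.0], [-2.38, -3.91, 0.03, 0.0], [-2.38, -3.91, 0.03, 0.0], [-2.38, -3.91, 0.03, 0.0], [-2.38, -3.91, 0.03, 0.0]]
--
```

Request:
send_rows(moves=[[-2.37, -3.91, 0.03, 0], [-2.37, -3.91, 0.03, 0], [-2.37, -3.91, 0.03, 0], [-2.37, -3.91, 0.03, 0], [-2.37, -3.91, 0.03, 0]])

```text
t: 40.05
tool_pos: [536.0, 87.0, 239.4]
orientation: [[-1.0, 0.024, -0.002], [0.024, 1.0, -0.0], [0.002, -0.0, -1.0]]
wrist_force: [0.4, -0.3, -1.3]
gripper_width: 18.5
grasp_force: 59.0
```

Request:
send_rows(moves=[[-2.37, -3.91, 0.03, 0], [-2.38, -3.91, 0.03, 0], [-2.38, -3.91, 0.03, 0], [-2.38, -3.91, 0.03, 0], [-2.38, -3.91, 0.03, 0]])

```text
t: 40.55
tool_pos: [650.2, -111.0, 237.4]
orientation: [[-1.0, 0.024, -0.002], [0.024, 1.0, 0.001], [0.002, 0.001, -1.0]]
wrist_force: [0.1, 0.5, -1.2]
gripper_width: 18.1
grasp_force: 59.0
```

Request:
send_rows(moves=[[0, 0, 0, 0], [0, 0, 0, 0], [0, 0, 0, 0], [0, 0, 0, 0], [0, 0, 0, 0]])

```text
t: 41.05
tool_pos: [650.1, -107.8, 239.4]
orientation: [[-1.0, 0.022, 0.0], [0.022, 1.0, 0.001], [-0.0, 0.001, -1.0]]
wrist_force: [0.8, -0.2, -0.2]
gripper_width: 18.2
grasp_force: 59.0
```

```bash
python3 -c "
from h import *
foot(4,off=108,show='w14')"
```

```text
t 41.0 pos [ 650.1 -107.8  239.4] head 178.74 F [ 0.8 -0.2 -0.2] w 18.2 59.0
row 231 pred 289.5 326.5 edges L [] R [(325, -21), (326, -31), (334, -6)]
row 239 pred 288.4 327.5 edges L [] R [(326, -7), (327, -31), (328, -7), (331, 11), (333, 7)]
rim pred [307.6 210.3] col 306 [117, 114, 115, 114, 112, 112, 115, 112, 115, 117, 110, 100, 75, 93, 134, 153, 154, 152, 153, 154, 153, 154, 156, 154] from row 198
tube [(0.96, [438.0, 197.0], [634.0, -28.0, 131.0]), (0.92, [370.0, 195.0], [632.0, -69.0, 131.0])]
[(0.94, [239.0, 197.0], [650.0, -165.0, 42.0]), (0.89, [507.0, 200.0], [657.0, 57.0, 42.0]), (0.79, [374.0, 197.0], [652.0, -53.0, 42.0]), (0.78, [439.0, 195.0], [652.0, 1.0, 42.0]), (0.6, [306.0, 189.0], [644.0, -109.0, 42.0])]
```

Request:
send_rows(moves=[[0.05, -0.15, 1.5, 0], [0, 0, 1.5, 0], [0, 0, 1.5, 0], [0, 0, 1.0, 0], [0, 0, 0, 0]])

```text
t: 41.7
tool_pos: [648.4, -110.6, 182.3]
orientation: [[-1.0, 0.024, -0.003], [0.024, 1.0, 0.001], [0.003, 0.001, -1.0]]
wrist_force: [1.0, 0.7, -0.6]
gripper_width: 18.5
grasp_force: 59.0
```

Request:
send_rows(moves=[[0, 0, 0.3, 0], [0, 0, 0.3, 0], [0, 0, 0, 0], [0, 0, 0, 0]])

```text
t: 42.1
tool_pos: [649.8, -111.3, 178.5]
orientation: [[-1.0, 0.025, 0.001], [0.025, 1.0, -0.0], [-0.001, -0.0, -1.0]]
wrist_force: [-0.0, 0.5, -0.3]
gripper_width: 18.3
grasp_force: 59.0
```

Request:
send_rows(moves=[[0, 0.1, 0.4, 0], [0, 0, 0.4, 0], [0, 0, 0.4, 0], [0, 0, 0.4, 0], [0, 0, 0, 0]])

```text
t: 42.6
tool_pos: [650.9, -110.5, 163.8]
orientation: [[-1.0, 0.025, 0.004], [0.025, 1.0, -0.0], [-0.004, -0.0, -1.0]]
wrist_force: [-0.2, -1.1, 4.6]
gripper_width: 18.6
grasp_force: 59.6
```

Request:
send_rows(moves=[[0, 0, 0.4, 0], [0, 0, 0.4, 0], [0, 0, 0.4, 0], [0, 0, 0, 0]])

```text
t: 43.0
tool_pos: [652.0, -111.1, 153.6]
orientation: [[-1.0, 0.025, 0.007], [0.025, 1.0, -0.001], [-0.007, -0.001, -1.0]]
wrist_force: [0.3, -0.7, 7.7]
gripper_width: 18.4
grasp_force: 60.0
```

Request:
send_rows(moves=[[0, 0, 0.2, 0], [0, 0, 0.2, 0], [0, 0, 0, 0]])

```text
t: 43.3
tool_pos: [651.9, -111.1, 149.7]
orientation: [[-1.0, 0.025, 0.007], [0.025, 1.0, -0.001], [-0.007, -0.001, -1.0]]
wrist_force: [-0.9, 0.8, 8.6]
gripper_width: 18.6
grasp_force: 60.1
```

Request:
send_rows(moves=[[0, 0, 0.3, 0], [0, 0, 0.2, 0], [0, 0, 0, 0]])

```text
t: 43.6
tool_pos: [654.0, -111.5, 148.4]
orientation: [[-1.0, 0.024, 0.013], [0.024, 1.0, -0.002], [-0.013, -0.002, -1.0]]
wrist_force: [-1.6, 0.2, 19.2]
gripper_width: 18.5
grasp_force: 61.3
```

Request:
send_rows(moves=[[0, 0, -0.7, 0], [0, 0, 0, 0], [0, 0, 0, 0], [0, 0, 0, 0]], gripper=45)

```text
t: 44.0
tool_pos: [648.9, -110.1, 146.8]
orientation: [[-1.0, 0.025, -0.002], [0.025, 1.0, 0.0], [0.002, 0.0, -1.0]]
wrist_force: [0.2, 1.3, -0.5]
gripper_width: 38.4
grasp_force: 0.0
```

Request:
send_rows(moves=[[0, 0, -2.5, 0], [0, 0, -4, 0], [0, 0, -3.5, 0], [0, 0, 0, 0], [0, 0, 0, 0]])

```text
t: 44.5
tool_pos: [649.8, -110.5, 248.3]
orientation: [[-1.0, 0.025, 0.001], [0.025, 1.0, -0.0], [-0.001, -0.0, -1.0]]
wrist_force: [0.1, 0.9, -0.5]
gripper_width: 38.2
grasp_force: 0.0
```

```bash
python3 - <<'E'
from h import *
im=r.capture('top');print(pts('top','stand',0),pts('top','tube1',15,8),sep='\n')
s=pose();plan((430,345,250,178.4),step=46)
E
```

```text
[(0.66, [214.0, 273.0], [453.0, 302.0, 0.0]), (0.55, [293.0, 205.0], [656.0, 65.0, 0.0])]
[(0.72, [331.0, 204.0], [658.0, -50.0, 15.0]), (0.67, [221.0, 324.0], [305.0, 275.0, 15.0]), (0.62, [315.0, 207.0], [648.0, 0.0, 15.0]), (0.6, [197.0, 289.0], [405.0, 348.0, 15.0]), (0.58, [296.0, 205.0], [655.0, 56.0, 15.0]), (0.47, [258.0, 288.0], [407.0, 167.0, 15.0])]
t 44.6 pos [ 648.6 -109.9  245.8] head 178.58 F [0.6 0.4 0.4] w 38.5 0.0
[[2.09, 4.08, -0.04, 0.0], [2.09, 4.08, -0.04, 0.0], [2.09, 4.08, -0.04, 0.0], [2.09, 4.08, -0.04, 0.0], [2.09, 4.08, -0.04, 0.0]]
[[2.09, 4.08, -0.04, 0.0], [2.1, 4.08, -0.04, 0.0], [2.1, 4.08, -0.04, 0.0], [2.1, 4.08, -0.04, 0.0], [2.1, 4.08, -0.04, 0.0]]
[[2.1, 4.08, -0.04, 0.0]]
--
```

Seated at 148.4. Next: green.

Request:
send_rows(moves=[[2.09, 4.08, -0.04, 0], [2.09, 4.08, -0.04, 0], [2.09, 4.08, -0.04, 0], [2.09, 4.08, -0.04, 0], [2.09, 4.08, -0.04, 0]])

```text
t: 45.15
tool_pos: [548.2, 97.9, 248.5]
orientation: [[-1.0, 0.025, -0.003], [0.025, 1.0, -0.0], [0.003, -0.001, -1.0]]
wrist_force: [0.5, -0.1, 0.8]
gripper_width: 38.5
grasp_force: 0.0
```

Request:
send_rows(moves=[[2.09, 4.08, -0.04, 0], [2.1, 4.08, -0.04, 0], [2.1, 4.08, -0.04, 0], [2.1, 4.08, -0.04, 0], [2.1, 4.08, -0.04, 0]])

```text
t: 45.65
tool_pos: [448.4, 303.9, 250.7]
orientation: [[-1.0, 0.025, -0.002], [0.025, 1.0, -0.002], [0.002, -0.002, -1.0]]
wrist_force: [1.5, 0.4, -0.2]
gripper_width: 38.7
grasp_force: 0.0
```

Request:
send_rows(moves=[[2.1, 4.08, -0.04, 0], [0, 0, 0, 0], [0, 0, 0, 0], [0, 0, 0, 0], [0, 0, 0, 0]])

```text
t: 46.15
tool_pos: [431.3, 342.1, 252.1]
orientation: [[-1.0, 0.028, -0.0], [0.028, 1.0, -0.001], [0.0, -0.001, -1.0]]
wrist_force: [-0.2, 0.4, 0.1]
gripper_width: 38.4
grasp_force: 0.0
```

```bash
python3 - <<'E'
from h import *
s=pose();C=cam('wrist',s);im=r.capture('wrist');save('w15',im);
HUE['green']=(45,80);caps(im,C)
hs=cv2.cvtColor(im,cv2.COLOR_RGB2HSV);u=proj('wrist',(412.4,353.4,135),C=C).astype(int);print(u,hs[u[1]-20:u[1]+21:10,u[0]-20:u[0]+21:10].tolist())
E
```

```text
t 46.1 pos [431.3 342.1 252.1] head 178.38 F [-0.2  0.4  0.1] w 38.4 0.0
orange [167, 0, 30, 16, 356] [303.8 274.2] exp (422.7, 287.1)
orange [182, 0, 24, 24, 164] [308.  282.6] exp (422.7, 287.1)
orange [48, 185, 26, 30, 293] [411.2 186.9] exp (422.7, 287.1)
orange [33, 192, 27, 25, 513] [415.3 174.3] exp (422.7, 287.1)
[325 192] [[[11, 157, 91], [25, 11, 134], [64, 107, 134], [18, 16, 159], [11, 155, 135]], [[12, 154, 91], [61, 54, 190], [68, 170, 192], [59, 46, 203], [13, 157, 138]], [[12, 146, 131], [67, 163, 192], [66, 158, 191], [65, 150, 191], [13, 160, 137]], [[12, 167, 128], [62, 73, 186], [66, 157, 190], [59, 37, 199], [12, 152, 136]], [[12, 158, 129], [12, 155, 133], [12, 149, 140], [12, 157, 135], [11, 154, 134]]]
```

Request:
send_rows(moves=[[0.9, 0.5, 2.5, 0], [0.9, 0.45, 2.6, 0], [0.02, 0, 2.6, 0], [0, 0, 1.5, 0], [0, 0, 0, 0]])

```text
t: 46.7
tool_pos: [411.4, 351.7, 158.1]
orientation: [[-1.0, 0.027, -0.004], [0.027, 1.0, -0.004], [0.004, -0.004, -1.0]]
wrist_force: [-0.9, -0.7, -0.4]
gripper_width: 38.0
grasp_force: 0.0
```

Request:
send_rows(moves=[[0, 0, 0, 0], [0, 0, 0, 0], [0, 0, 0, 0]])

```text
t: 47.0
tool_pos: [413.4, 354.4, 161.9]
orientation: [[-1.0, 0.025, 0.002], [0.025, 1.0, 0.002], [-0.002, 0.002, -1.0]]
wrist_force: [0.4, 1.1, 0.3]
gripper_width: 38.8
grasp_force: 0.0
```

```bash
python3 - <<'E'
from h import *
s=pose();C=cam('wrist',s);im=r.capture('wrist');hs=cv2.cvtColor(im,cv2.COLOR_RGB2HSV)
m=cv2.inRange(hs,(55,110,110),(75,255,255));n,l,st,ce=cv2.connectedComponentsWithStats(m)
for i in range(1,n):
    if st[i,4]>150:print(st[i],back('wrist',ce[i],135,C=C).round(1))
E
```

```text
t 47.0 pos [413.4 354.4 161.9] head 178.55 F [0.4 1.1 0.3] w 38.8 0.0
[282 240  47  23 333] [400.7 353.6 135. ]
[ 284  254   41   38 1187] [412.4 352.9 135. ]
```

Request:
send_rows(moves=[[0.05, -0.1, 1.4, 0], [0, 0, 1.4, 0], [0, 0, 1.1, 0], [0, 0, 0, 0], [0, 0, 0, 0]])

```text
t: 47.55
tool_pos: [412.1, 353.2, 121.8]
orientation: [[-1.0, 0.025, 0.0], [0.025, 1.0, 0.0], [-0.0, 0.0, -1.0]]
wrist_force: [0.1, 0.9, 1.0]
gripper_width: 38.3
grasp_force: 0.0
```

Request:
send_rows(moves=[[0, 0, 0, 0], [0, 0, 0, 0], [0, 0, 0, 0], [0, 0, 0, 0]], gripper=0)

```text
t: 47.95
tool_pos: [412.6, 353.6, 122.6]
orientation: [[-1.0, 0.025, 0.002], [0.025, 1.0, 0.002], [-0.002, 0.002, -1.0]]
wrist_force: [-0.3, -0.1, 4.5]
gripper_width: 18.5
grasp_force: 58.8
```

Request:
send_rows(moves=[[0, 0, -2.0, 0], [0, 0, -3.5, 0], [0, 0, -3.5, 0], [0, 0, -3.0, 0], [0, 0, 0, 0]])

```text
t: 48.45
tool_pos: [414.1, 354.7, 246.1]
orientation: [[-1.0, 0.025, 0.007], [0.025, 1.0, 0.006], [-0.007, 0.007, -1.0]]
wrist_force: [-0.2, -0.4, -0.6]
gripper_width: 18.7
grasp_force: 59.0
```

```bash
python3 - <<'E'
from h import *
s=pose();s['tool_pos']=[412.6,353.3,243];plan((560,-100,241,178.4),(648.8,-166,241,178.4),step=47,start=s)
E
```

```text
t 48.5 pos [414.1 354.7 246.1] head 178.58 F [-0.2 -0.4 -0.6] w 18.7 59.0
[[-1.44, -4.09, 0.02, 0.0], [-1.44, -4.09, 0.02, 0.0], [-1.44, -4.09, 0.02, 0.0], [-1.45, -4.09, 0.02, 0.0], [-1.45, -4.08, 0.02, 0.0]]
[[-1.45, -4.08, 0.02, 0.0], [-1.45, -4.08, 0.02, 0.0], [-1.45, -4.08, 0.02, 0.0], [-1.45, -4.08, 0.02, 0.0], [-1.45, -4.08, 0.02, 0.0]]
[[-1.45, -4.08, 0.02, 0.0]]
--
[[-3.02, -2.12, -0.0, -0.0], [-3.02, -2.12, -0.0, -0.0], [-3.02, -2.12, -0.0, -0.0]]
--
```

Request:
send_rows(moves=[[-1.45, -4.09, 0.02, 0], [-1.45, -4.09, 0.02, 0], [-1.45, -4.09, 0.02, 0], [-1.45, -4.09, 0.02, 0], [-1.45, -4.08, 0.02, 0]])

```text
t: 48.95
tool_pos: [478.6, 145.0, 239.1]
orientation: [[-1.0, 0.024, -0.002], [0.024, 1.0, -0.001], [0.002, -0.001, -1.0]]
wrist_force: [0.9, 0.2, -0.5]
gripper_width: 18.6
grasp_force: 59.0
```

Request:
send_rows(moves=[[-1.45, -4.08, 0.02, 0], [-1.45, -4.08, 0.02, 0], [-1.45, -4.08, 0.02, 0], [-1.45, -4.08, 0.02, 0], [-1.45, -4.08, 0.02, 0]])

```text
t: 49.45
tool_pos: [546.2, -60.2, 238.1]
orientation: [[-1.0, 0.024, -0.002], [0.024, 1.0, 0.0], [0.002, 0.0, -1.0]]
wrist_force: [0.7, -0.2, -0.9]
gripper_width: 18.8
grasp_force: 59.0
```

Request:
send_rows(moves=[[-1.45, -4.08, 0.02, 0], [-3.02, -2.12, 0, 0], [-3.02, -2.12, 0, 0], [-3.02, -2.12, 0, 0], [0, 0, 0, 0]])

```text
t: 49.95
tool_pos: [650.1, -169.9, 234.3]
orientation: [[-1.0, 0.029, -0.005], [0.029, 1.0, -0.003], [0.005, -0.003, -1.0]]
wrist_force: [-0.2, 0.7, -1.9]
gripper_width: 18.1
grasp_force: 59.1
```

Request:
send_rows(moves=[[0, 0, 0, 0], [0, 0, 0, 0], [0, 0, 0, 0], [0, 0, 0, 0]])

```text
t: 50.35
tool_pos: [648.9, -164.7, 240.1]
orientation: [[-1.0, 0.024, 0.001], [0.024, 1.0, 0.001], [-0.001, 0.001, -1.0]]
wrist_force: [0.8, -0.1, -1.1]
gripper_width: 18.3
grasp_force: 59.1
```

```bash
python3 -c "
from h import *
foot(5,off=108,show='w16')"
```

```text
t 50.4 pos [ 648.9 -164.7  240.1] head 178.65 F [ 0.8 -0.1 -1.1] w 18.3 59.1
row 231 pred 289.6 326.5 edges L [] R [(325, -23), (326, -29), (330, 7), (331, 14)]
row 239 pred 288.5 327.5 edges L [] R [(327, -19), (334, 7)]
rim pred [307.6 210.2] col 306 [115, 113, 116, 115, 118, 116, 117, 116, 115, 109, 90, 72, 99, 140, 154, 155, 156, 154, 157, 158, 157, 155, 158, 157] from row 198
tube [(0.72, [373.0, 196.0], [631.0, -125.0, 132.0]), (0.64, [507.0, 194.0], [632.0, -42.0, 132.0])]
[(0.96, [577.0, 196.0], [654.0, 59.0, 42.0]), (0.86, [308.0, 195.0], [648.0, -165.0, 42.0]), (0.78, [509.0, 194.0], [651.0, 2.0, 42.0]), (0.67, [373.0, 192.0], [647.0, -111.0, 42.0]), (0.66, [442.0, 194.0], [650.0, -54.0, 42.0])]
```

View pics/w16.png

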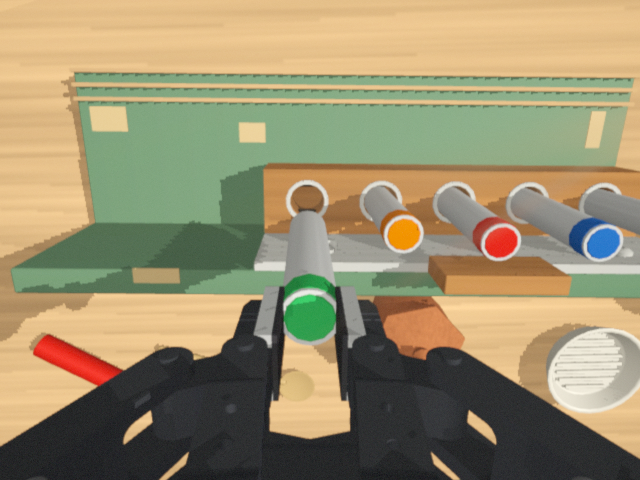

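Wrist picture: green tube held, collet 5 mouth at (306.5,200); tubes orange, red, blue standing in collets 4, 3, 2.

```bash
python3 - <<'E'
from h import *
s=pose();C=cam('wrist',dict(s,tool_pos=[648.9,-164.7,240.1]))
for uv in [(306.5,200),(381.5,200),(455.3,200),(528,200.5)]:print(back('wrist',uv,72,C=C).round(1))
im=cv2.imread('pics/w16.png');g=cv2.cvtColor(im,cv2.COLOR_BGR2GRAY);print(g[172:212,306].tolist());print(g[200,275:340].tolist())
E
```

```text
t 50.5 pos [ 649.1 -165.2  239.9] head 178.62 F [-0.3 -0.5 -0.2] w 18.3 59.1
[ 646.1 -166.1   72. ]
[ 647.5 -108.9   72. ]
[648.8 -52.7  72. ]
[650.5   2.7  72. ]
[154, 154, 156, 159, 159, 155, 157, 162, 202, 222, 225, 222, 184, 88, 81, 102, 112, 113, 111, 110, 113, 113, 117, 118, 119, 114, 115, 113, 116, 115, 118, 116, 117, 116, 115, 109, 90, 72, 99, 140]
[153, 155, 153, 155, 153, 153, 155, 154, 156, 155, 169, 198, 221, 224, 217, 177, 132, 121, 117, 106, 113, 113, 113, 115, 114, 115, 113, 113, 114, 114, 113, 116, 114, 114, 115, 114, 114, 114, 112, 115, 113, 113, 114, 116, 116, 109, 95, 97, 129, 189, 222, 223, 215, 192, 164, 159, 159, 160, 158, 159, 155, 142, 140, 142, 141]
```

```bash
python3 - <<'E'
from h import *
for n,p in [('w7',(653.5,61.6,240.8)),('w10',(649.5,3.2,238.9)),('w12',(650.7,-54.3,240.4)),('w14',(650.1,-107.8,239.4)),('w16',(648.9,-164.7,240.1))]:
    im=cv2.imread(f'pics/{n}.png');g=cv2.cvtColor(im,cv2.COLOR_BGR2GRAY)
    out=[]
    for u in (300,306,312):
        c=g[165:205,u].astype(int);i=np.argmax(c>190);out.append(165+int(i))
    hs=cv2.cvtColor(im,cv2.COLOR_BGR2HSV)
    print(n,out,'board back edge: bar front edge rows', [int(165-10+np.argmax(np.diff(hs[150:185,u,0].astype(int))<-20)) for u in (290,325)], 'track',[int(np.argmax((hs[60:130,u,0]>45)&(hs[60:130,u,1]>60))+60) for u in (200,306)],p)
E
```

```text
w7 [186, 186, 188] board back edge: bar front edge rows [171, 171] track [79, 94] (653.5, 61.6, 240.8)
w10 [189, 188, 188] board back edge: bar front edge rows [173, 174] track [96, 83] (649.5, 3.2, 238.9)
w12 [185, 183, 183] board back edge: bar front edge rows [169, 170] track [77, 78] (650.7, -54.3, 240.4)
w14 [182, 182, 183] board back edge: bar front edge rows [168, 168] track [76, 105] (650.1, -107.8, 239.4)
w16 [181, 180, 181] board back edge: bar front edge rows [167, 167] track [90, 76] (648.9, -164.7, 240.1)
```

Request:
send_rows(moves=[[0.15, 0, 1.5, 0], [0, 0, 1.5, 0], [0, 0, 1.5, 0], [0, 0, 1.0, 0], [0, 0, 0, 0]])

```text
t: 51.0
tool_pos: [646.7, -165.1, 182.6]
orientation: [[-1.0, 0.025, -0.003], [0.025, 1.0, 0.001], [0.003, 0.001, -1.0]]
wrist_force: [-0.3, 0.2, -1.6]
gripper_width: 18.4
grasp_force: 59.1
```

Request:
send_rows(moves=[[0, 0, 0.3, 0], [0, 0, 0.3, 0], [0, 0, 0, 0], [0, 0, 0, 0]])

```text
t: 51.4
tool_pos: [648.0, -165.9, 178.8]
orientation: [[-1.0, 0.025, 0.001], [0.025, 1.0, -0.0], [-0.001, -0.0, -1.0]]
wrist_force: [-0.4, 0.2, -0.9]
gripper_width: 18.5
grasp_force: 59.1
```

Request:
send_rows(moves=[[0, 0, 0.4, 0], [0, 0, 0.4, 0], [0, 0, 0.4, 0], [0, 0, 0.4, 0], [0, 0, 0, 0]])

```text
t: 51.9
tool_pos: [648.9, -166.0, 163.9]
orientation: [[-1.0, 0.024, 0.003], [0.024, 1.0, -0.001], [-0.003, -0.001, -1.0]]
wrist_force: [-0.4, -0.2, 4.8]
gripper_width: 18.4
grasp_force: 59.6
```

Request:
send_rows(moves=[[0, 0, 0.4, 0], [0, 0, 0.4, 0], [0, 0, 0.4, 0], [0, 0, 0, 0]])

```text
t: 52.3
tool_pos: [649.8, -166.6, 153.5]
orientation: [[-1.0, 0.024, 0.006], [0.024, 1.0, -0.002], [-0.006, -0.002, -1.0]]
wrist_force: [-1.2, -0.9, 6.3]
gripper_width: 18.7
grasp_force: 59.9
```

Request:
send_rows(moves=[[0, 0, 0.3, 0], [0, 0, 0.2, 0], [0, 0, 0, 0]])

```text
t: 52.6
tool_pos: [649.7, -166.7, 148.8]
orientation: [[-1.0, 0.024, 0.006], [0.024, 1.0, -0.002], [-0.006, -0.002, -1.0]]
wrist_force: [-0.9, -0.0, 8.2]
gripper_width: 18.7
grasp_force: 60.2
```

Request:
send_rows(moves=[[0, 0, 0.3, 0], [0, 0, 0.2, 0], [0, 0, 0, 0]])

```text
t: 52.9
tool_pos: [652.1, -167.4, 147.9]
orientation: [[-1.0, 0.024, 0.013], [0.024, 1.0, -0.003], [-0.013, -0.003, -1.0]]
wrist_force: [-1.0, 0.5, 20.0]
gripper_width: 18.6
grasp_force: 61.3
```

Request:
send_rows(moves=[[0, 0, -0.7, 0], [0, 0, 0, 0], [0, 0, 0, 0], [0, 0, 0, 0]], gripper=45)

```text
t: 53.3
tool_pos: [647.0, -165.5, 145.9]
orientation: [[-1.0, 0.025, -0.002], [0.025, 1.0, 0.001], [0.002, 0.001, -1.0]]
wrist_force: [0.8, 0.1, 0.3]
gripper_width: 38.0
grasp_force: 0.0
```

Request:
send_rows(moves=[[0, 0, -2.5, 0], [0, 0, -4, 0], [0, 0, -3.5, 0], [0, 0, 0, 0], [0, 0, 0, 0]])

```text
t: 53.8
tool_pos: [647.9, -166.0, 247.5]
orientation: [[-1.0, 0.025, 0.001], [0.025, 1.0, -0.0], [-0.001, -0.0, -1.0]]
wrist_force: [-0.3, -0.5, -1.0]
gripper_width: 38.7
grasp_force: 0.0
```

```bash
python3 - <<'E'
from h import *
s=pose();plan((435,-378,245,178.4),step=46)
E
```

```text
t 53.8 pos [ 647.9 -166.   247.5] head 178.57 F [-0.3 -0.5 -1. ] w 38.7 0.0
[[2.97, -3.1, 0.04, 0.0], [2.96, -3.1, 0.04, 0.0], [2.96, -3.11, 0.04, 0.0], [2.96, -3.11, 0.04, 0.0], [2.96, -3.11, 0.04, 0.0]]
[[2.96, -3.11, 0.04, 0.0], [2.96, -3.11, 0.04, 0.0]]
--
```

Request:
send_rows(moves=[[2.96, -3.1, 0.04, 0], [2.96, -3.1, 0.04, 0], [2.96, -3.1, 0.04, 0], [2.96, -3.1, 0.04, 0], [2.96, -3.1, 0.04, 0]], gripper=100)

```text
t: 54.3
tool_pos: [493.7, -317.0, 242.8]
orientation: [[-1.0, 0.024, -0.004], [0.024, 1.0, 0.002], [0.004, 0.002, -1.0]]
wrist_force: [-0.6, -0.7, 0.3]
gripper_width: 85.6
grasp_force: 0.0
```

Request:
send_rows(moves=[[2.96, -3.1, 0.04, 0], [2.96, -3.1, 0.04, 0], [0, 0, 0, 0], [0, 0, 0, 0], [0, 0, 0, 0]])

```text
t: 54.8
tool_pos: [436.0, -375.8, 242.9]
orientation: [[-1.0, 0.023, -0.001], [0.023, 1.0, 0.003], [0.002, 0.003, -1.0]]
wrist_force: [0.1, 0.4, -1.1]
gripper_width: 85.4
grasp_force: 0.0
```

```bash
python3 - <<'E'
from h import *
s=pose();print(np.round(s['q']));C=cam('wrist',s);im=r.capture('wrist');save('w17',im);print(*pts('wrist','salt_cellar',0,4,C),sep='\n')
for d in r.masks_of('wrist','salt_cellar')[:4]:print(d['score'],d['rect'])
E
```

```text
t 54.8 pos [ 436.  -375.8  242.9] head 178.7 F [ 0.1  0.4 -1.1] w 85.4 0.0
[ 14.  23.  36.  82. -14.  80. 139.]
(0.92, [306.0, 174.0], [424.0, -377.0, 0.0])
(0.82, [404.0, 96.0], [358.0, -289.0, 0.0])
(0.63, [202.0, 97.0], [355.0, -467.0, 0.0])
0.94 [273.3, 147.2, 61.3, 65.6]
0.88 [129.1, 45.9, 110.9, 98.5]
0.62 [366.6, 42.9, 106.9, 98.7]
```

View pics/w17.png

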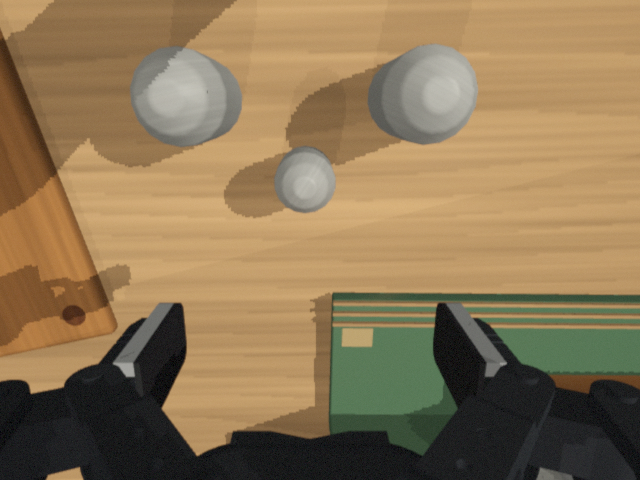

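Wrist picture: smallest cellar at (305,180), the two big ones at (186,96) and (423,94), the board's right end at lower right.

```bash
python3 - <<'E'
from h import *
s=pose();C=cam('wrist',dict(s,tool_pos=[436,-375.8,242.9]))
print(back('wrist',(306,181),72,C=C).round(1),back('wrist',(304.5,180),45,C=C).round(1))
# board right end corner (shelf track corner) z=20
print('corner',back('wrist',(332,293),20,C=C).round(1),back('wrist',(331,415),20,C=C).round(1))
plan((424,-377,120,178.4),(424,-377,40,178.4),step=35)
E
```

```text
t 55.0 pos [ 436.5 -375.9  243.6] head 178.77 F [0.1 0.1 0.5] w 85.2 0.0
[ 418.9 -377.1   72. ] [ 422.7 -378.6   45. ]
corner [ 536.2 -355.3   20. ] [ 675.9 -357.1   20. ]
[[0.31, -0.03, 3.09, 0.002], [0.31, -0.03, 3.09, 0.002], [0.31, -0.03, 3.09, 0.002], [0.31, -0.04, 3.09, 0.002]]
--
[[0.0, 0.0, 2.67, -0.0], [0.0, 0.0, 2.67, -0.0], [0.0, 0.0, 2.67, -0.0]]
--
```

Request:
send_rows(moves=[[0.37, -0.05, 3.1, 0], [0.37, -0.05, 3.1, 0], [0.37, 0, 3.1, 0], [0.37, 0, 3.1, 0], [0, 0, 0, 0]])

```text
t: 55.45
tool_pos: [418.1, -374.4, 116.0]
orientation: [[-1.0, 0.024, -0.008], [0.023, 1.0, 0.007], [0.008, 0.007, -1.0]]
wrist_force: [-0.2, -0.0, -0.9]
gripper_width: 85.1
grasp_force: 0.0
```

Request:
send_rows(moves=[[0, 0, 2.5, 0], [0, 0, 2.5, 0], [0, 0, 2.0, 0], [0, 0, 1.0, 0], [0, 0, 0, 0]])

```text
t: 55.95
tool_pos: [420.9, -377.6, 40.2]
orientation: [[-1.0, 0.024, -0.001], [0.024, 1.0, 0.001], [0.001, 0.001, -1.0]]
wrist_force: [-0.0, -0.1, -0.5]
gripper_width: 85.1
grasp_force: 0.0
```

Request:
send_rows(moves=[[0, 0, 0, 0], [0, 0, 0, 0], [0, 0, 0, 0], [0, 0, 0, 0], [0, 0, 0, 0]], gripper=0, grip_force=40)

```text
t: 56.45
tool_pos: [421.4, -378.9, 42.5]
orientation: [[-1.0, 0.025, 0.003], [0.025, 1.0, -0.001], [-0.003, -0.001, -1.0]]
wrist_force: [-0.4, 1.1, 5.7]
gripper_width: 47.1
grasp_force: 40.2
```

```bash
python3 - <<'E'
from h import *
s=pose();s['tool_pos']=[422,-377.7,161];plan((613,-296,161,178.4),step=42,start=s)
E
```

```text
t 56.5 pos [ 421.4 -378.9   42.5] head 178.59 F [-0.4  1.1  5.7] w 47.1 40.2
[[-3.78, 1.73, -0.0, 0.001], [-3.78, 1.73, -0.0, 0.001], [-3.78, 1.73, -0.0, 0.001], [-3.78, 1.73, -0.0, 0.001], [-3.77, 1.74, -0.0, 0.001]]
--
```

Request:
send_rows(moves=[[0, 0, -1.5, 0], [0, 0, -3.5, 0], [0, 0, -3.5, 0], [0, 0, -3.5, 0], [0, 0, 0, 0]])

```text
t: 56.95
tool_pos: [422.9, -381.7, 167.1]
orientation: [[-1.0, 0.025, 0.009], [0.025, 1.0, -0.008], [-0.01, -0.008, -1.0]]
wrist_force: [-0.1, -1.5, -1.9]
gripper_width: 47.3
grasp_force: 42.1
```

Request:
send_rows(moves=[[-3.78, 1.73, 0, 0], [-3.78, 1.73, 0, 0], [-3.78, 1.73, 0, 0], [-3.78, 1.73, 0, 0], [-3.77, 1.74, 0, 0]])

```text
t: 57.45
tool_pos: [612.2, -295.0, 159.9]
orientation: [[-1.0, 0.025, -0.001], [0.025, 1.0, 0.001], [0.001, 0.001, -1.0]]
wrist_force: [0.6, -0.9, -1.7]
gripper_width: 47.2
grasp_force: 42.1
```

Request:
send_rows(moves=[[0, 0, 0, 0], [0, 0, 0, 0], [0, 0, 0, 0], [0, 0, 0, 0]])

```text
t: 57.85
tool_pos: [609.6, -298.0, 160.7]
orientation: [[-1.0, 0.028, -0.001], [0.028, 1.0, -0.001], [0.001, -0.001, -1.0]]
wrist_force: [-1.4, -0.4, -2.7]
gripper_width: 46.9
grasp_force: 42.1
```

Request:
send_rows(moves=[[0, 0, 2.5, 0], [0, 0, 2.5, 0], [0, 0, 2.0, 0], [0, 0, 1.5, 0], [0, 0, 0, 0]])

```text
t: 58.35
tool_pos: [609.0, -295.9, 73.0]
orientation: [[-1.0, 0.026, -0.005], [0.026, 1.0, 0.002], [0.005, 0.002, -1.0]]
wrist_force: [0.1, 0.9, -2.6]
gripper_width: 47.4
grasp_force: 42.1
```

Request:
send_rows(moves=[[0, 0, 0, 0], [0, 0, 0, 0], [0, 0, 0, 0]])

```text
t: 58.65
tool_pos: [612.3, -297.0, 77.2]
orientation: [[-1.0, 0.025, 0.003], [0.025, 1.0, -0.001], [-0.003, -0.001, -1.0]]
wrist_force: [0.6, -0.4, -2.7]
gripper_width: 46.9
grasp_force: 42.1
```

Down to the board at ~62, gently.

Request:
send_rows(moves=[[-0.1, 0, 0.6, 0], [0, 0, 0.5, 0], [0, 0, 0.2, 0], [0, 0, 0, 0], [0, 0, 0, 0]])

```text
t: 59.15
tool_pos: [612.4, -296.0, 62.7]
orientation: [[-1.0, 0.024, -0.0], [0.024, 1.0, 0.001], [0.0, 0.001, -1.0]]
wrist_force: [-0.4, 2.0, 1.8]
gripper_width: 47.2
grasp_force: 42.4
```

Request:
send_rows(moves=[[0, 0, 0.2, 0], [0, 0, 0, 0], [0, 0, 0, 0]])

```text
t: 59.45
tool_pos: [612.5, -296.0, 62.6]
orientation: [[-1.0, 0.024, 0.001], [0.024, 1.0, 0.001], [-0.001, 0.001, -1.0]]
wrist_force: [-3.1, 2.6, 8.4]
gripper_width: 46.9
grasp_force: 43.1
```

On the board. Release, rise, back away, and check.

Request:
send_rows(moves=[[0, 0, -0.2, 0], [0, 0, 0, 0], [0, 0, 0, 0], [0, 0, 0, 0]], gripper=90)

```text
t: 59.85
tool_pos: [612.4, -296.4, 62.2]
orientation: [[-1.0, 0.025, -0.0], [0.025, 1.0, -0.0], [0.0, -0.0, -1.0]]
wrist_force: [0.1, -0.1, 0.7]
gripper_width: 76.5
grasp_force: 0.0
```

Request:
send_rows(moves=[[0, 0, -2.5, 0], [0, 0, -4, 0], [0, 0, -4, 0], [0, 0, -4, 0], [0, 0, -4, 0]])

```text
t: 60.35
tool_pos: [612.2, -296.3, 248.9]
orientation: [[-1.0, 0.025, 0.0], [0.025, 1.0, -0.0], [-0.0, -0.0, -1.0]]
wrist_force: [1.5, -0.7, -0.4]
gripper_width: 76.8
grasp_force: 0.0
```

Request:
send_rows(moves=[[4, 0, 0, 0], [4, 0, 0, 0], [4, 0, 0, 0], [0, 0, 0, 0], [0, 0, 0, 0]])

```text
t: 60.85
tool_pos: [491.6, -293.5, 247.8]
orientation: [[-1.0, 0.026, 0.001], [0.026, 1.0, 0.001], [-0.001, 0.001, -1.0]]
wrist_force: [-0.1, 0.4, -0.0]
gripper_width: 77.0
grasp_force: 0.0
```

```bash
python3 - <<'E'
from h import *
pose();im=r.capture('scene');t=r.capture('top')
a=cv2.resize(im[130:400,140:540],None,fx=2,fy=2);b=cv2.resize(t[140:320,170:490],(800,450))
save('s18',cv2.resize(np.vstack([cv2.resize(a,(640,432)),cv2.resize(b,(640,360))]),(480,594)));save('t18',t)
print(pts('scene','salt_cellar',20,4),pts('top','salt_cellar',20,4))
# expected seated cap tops in scene/top
for k in range(5):print(proj('top',(654.1-1.4*k,58.2-56*k,162)).round(),proj('scene',(654.1-1.4*k,58.2-56*k,162)).round())
E
```

```text
t 60.9 pos [ 491.6 -293.5  247.8] head 178.48 F [-0.1  0.4 -0. ] w 77.0 0.0
[(0.97, [296.0, 194.0], [379.0, -273.0, 20.0]), (0.88, [254.0, 175.0], [387.0, -428.0, 20.0])] [(0.81, [473.0, 307.0], [352.0, -460.0, 20.0]), (0.73, [416.0, 220.0], [608.0, -300.0, 20.0])]
[291. 197.] [314. 250.]
[312. 198.] [294. 238.]
[333. 198.] [275. 227.]
[354. 199.] [257. 216.]
[375. 199.] [240. 206.]
```

View pics/s18.png

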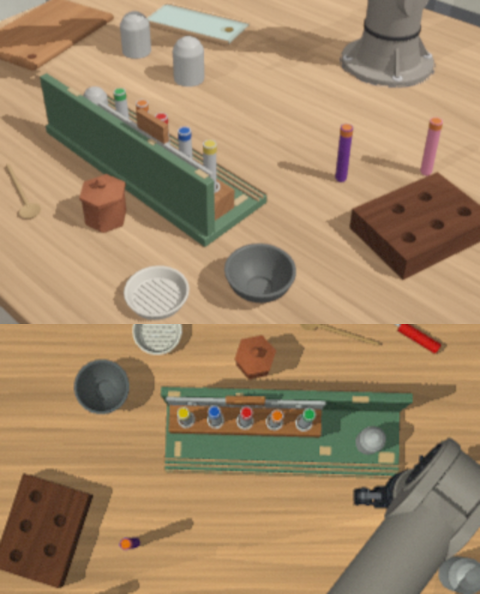

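The picture shows all five tubes in the rack with their caps within about 2 px of the predicted seated positions. The rack is level, the cellar is upright on the right end of the board, and the bowl and pot look unmoved.

```bash
python3 -c "
from rig import r
print(r.close_job())"
```

```text
the job is handed in; nothing more can be done
None
```

I handed the job in at about 61 s: the rack hangs locked on both screws, all five tubes are pushed home in their own collets, and the smallest salt cellar stands upright on the right end of the board, with the bowl and pot left alone; `close_job()` returned no verdict, so this rests on the force readings and the last pictures.

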